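Change over the battery charging station

ROBOT

A 6-joint arm with a two-finger parallel gripper is mounted at the origin on the work surface. World frame = base frame: x ahead of the robot, y to its left, z up, the work surface at z = 0. Lengths are in m, angles in rad, forces in N, time in s.
With the tool pointing down it reaches from about 0.325 to 1 m from the base axis. Payload 5.1 kg.
Tool frame: the origin (TCP) lies midway between the tips of the shut fingers; the grasp point (between the pads) lies 19 mm behind it (tcp_to_grasp is the distance from the TCP to the grasp point, in m); z points along the fingers, y is the line along which they close (so a half turn about z gives the same grasp; the last joint's range is limited). The gripper opens to 85 mm and grips with 20 to 120 N. Pads are 22 mm wide; open, the fingers measure 114 mm over their backs; the gripper's body (76 mm by 85 mm) begins 54 mm behind the grasp point. The pads swing forward as they close: fully open they stand 13 mm farther back than shut.
Start: joints at [-1.306, 0.124, 1.65, -0, 1.367, -0.083], TCP at [0.222, -0.611, 0.231] pointing down, gripper open.
Joint ranges: [-2.61, 2.61], [-1.02, 2.33], [0.03, 2.71], [-1.35, 4.49], [0.32, 2.68], [-2.91, 2.91]. Speed limits (rad/s): [2.57, 2.57, 3.14, 3.14, 3.14, 3.14].

INTERFACE

Orientations are given as a rotation vector (axis times angle).
In Python, from station import read_state, snapshot, job_done, tcp_to_grasp gives the robot as it stands.
- The arm moves only by the tool carry_out, never from a script. Its argument "series" is a list that holds one entry, the list of rows, each a list of 7 numbers: the finger opening in mm, from 0 to 85.4, then the shift along the tool's x, y, z in mm, then the turn, a rotation vector about the tool's x, y, z in degrees. In form: [[[grip, x, y, z, ax, ay, az], ...]]. A call has 1 to 8 rows; each row shifts and turns the commanded pose from where the row before left it, along the tool's axes as they then stand; what a row does not reach is not made up. A row lasts 1/8 s, in which the tool goes at most 62.5 mm and 10.7 degrees, less where a joint would pass 70% of its speed; a pose out of reach is approached as far as the arm can. A call with a gripper value outside its range is refused whole. The fingers move at their own pace and stop on an object; "force" is the grip in N (left out, the last holds). Time passes only in rows, so rows that do not move let the fingers close. It gives the time, the measured TCP pose, the force, the opening and the grip force at its end, in the units of the state.
- read_state(): the state, without advancing time (a new reading comes with each control period).
- snapshot(name): name is "side" or "top" or "wrist"; returns a dict with "img" (420x560x3 uint8, red, green, blue), "z_map" (420x560 float32, m along the optical axis (not along the pixel's ray), 0 where there is no reading), "intrinsics" (3x3 intrinsics, pixels), "rvec" (rotation vector, rad) and "tvec" (3), from world to camera coordinates, as OpenCV has them; the wrist camera has in their place "hand_eye" (4x4, takes a point from camera to tool coordinates, whose origin is the TCP and whose axes are the flange's). Camera axes: x right, y down, z forward; pixel columns grow to the right and rows downward; lengths in m; the calibration is good to about 2 mm. A picture is of the moment at which its call begins: read the wrist's pose just before it.
- job_done(): hands the job in; it is judged then, once.
The state is a dict: "clock": time; "q": joint angles; "qvel": joint speeds; "effort": joint torques, N m; "tcp_pos": TCP position; "tool_rot": TCP orientation; "wrist_force": force on the tool from outside, world axes, zero at the start; "moment": the same for the moment, N m; "gripper_width": opening from 0.0 (shut) to 1.0 (fully open); "gripper_force": force on a finger pad.
Only numpy, scipy, OpenCV 4.12 (cv2) and the standard library are available. Lean on these libraries where they do the work, as an engineer would, in place of code of your own. Each camera call takes 0.05 s, during which the arm holds its last target. There are 200 camera calls.

TASK

Change over the charging station: first turn the timer knob, still pushed in, so its pointer faces the tab of the marker collar, then pull it fully outward (up) to lock it. Then move the charged packs that are in the dock, upright, to the floor of the wooden tray, and stand every pack from the counter in a dock bay of its own, upright, fully down, contact nose towards the back wall. Only when all are in place push the mains slide home to its end stop; leave the cup, mill, bowl, jar, can and bottle standing where they are.

Things in the scene. Friction and masses are not known exactly. Their poses are not given: they have to be found in the camera images.
- dock: Fixed white charging dock, 104 (x) x 318 (y) mm, with five open-topped bays side by side along y. Origin: centre of its underside; x points from its low front to its back wall, z up. Bay centres: x = 0, y = -124, -62, 0, 62, 124 mm; bay floors 15 mm above the counter. A pack fits any bay with 6 mm play each side. Sizes of the bays: see dock_bay.
- dock_bay (a point): Middle of the floor of the middle bay (15 mm above the dock origin). Each bay is 92 mm long (x) and 58 mm wide (y), between 4 mm ribs whose tops are 27 mm above the counter; the front lip is 22 mm high, the back wall (face at x = +46 mm, with small brass contacts) 45 mm high.
- control: Fixed white control box of the charger, 130 (x) x 200 (y) x 50 mm high, with a metal top plate; to the left or right of the dock. Origin: centre of its underside; x is the direction in which the mains slide travels (roughly away from the robot). The timer knob stands on its top at x = 0, y = +50 mm; the mains slide at y = -50 mm.
- marker: Brass marker collar lying on the control box round the timer knob; its tab (18 x 6 mm, 7 mm high, 33 to 51 mm from the knob axis) is the mark. Origin on the knob axis at the top of the box; its x axis points through the tab. It does not turn in this job.
- knob (a point): Black timer knob, vertical axis: a 52 mm disc (top 11 mm above the box) with an upright bar grip 46 long, 14 thick, its top 42 mm above the box when pushed in. White line and pointer at one end of the bar. This point: on the axis, 10 mm below the bar's top (21 mm above the disc's top); x runs along the bar to the pointer end. Turns and rises with the knob.
- timer_turn (a joint): Turn of the timer knob in rad, 0 to 3.0 between stops, growing clockwise seen from above; at q the pointer stands at yaw -q from the control box's x axis. Held by friction (0.06 N m), stays where it is left. The mark always lies clockwise of the start, 0.5 to 2.6 rad away, at 0.9 to 2.6 rad on this scale.
- timer_pull (a joint): How far the timer knob is pulled outward (straight up) in m: 0 pushed in, 0.014 fully out, at the stop, which is the locked position. Held by friction (5 N), stays where it is left.
- mains_slide (a joint): Travel of the mains slide in m, 0 (off, the end towards the robot) to 0.070 (on, against its end stop), growing along the control box's x axis. Held by 3 N of friction.
- slide_grip (a point): Point in the black grip of the mains slide, 10 mm below its top, in the middle. The grip is 14 mm along its travel (control box x), 34 mm across and 32 mm tall above the box (82 mm above the counter). Moves with the slide.
- tray: Fixed open wooden tray, 115 (x) x 200 (y) mm outside, 30 mm high, walls 6 mm, floor 6 mm thick, on the other side of the dock from the control box. Origin: centre of its underside.
- pack0: Loose grey battery pack, 0.35 kg; may be absent. Origin: underside, 24 mm behind the nose end, mid-width; z up. 76 mm long: x -52 to +24. Body: x -52 to +12, 46 wide (y), 32 mm tall. On it an upright grip rib, 46 long (centred at x = -20), 16 thick (y), from 32 to 62 mm height. At +x a narrower black nose, 12 x 30 x 22. Starts upright, nose away from the robot within 0.6 rad.
- pack1: Loose grey battery pack, 0.35 kg; may be absent. Origin: underside, 24 mm behind the nose end, mid-width; z up. 76 mm long: x -52 to +24. Body: x -52 to +12, 46 wide (y), 32 mm tall. On it an upright grip rib, 46 long (centred at x = -20), 16 thick (y), from 32 to 62 mm height. At +x a narrower black nose, 12 x 30 x 22. Starts upright, nose away from the robot within 0.6 rad.
- pack2: Loose grey battery pack, 0.35 kg; may be absent. Origin: underside, 24 mm behind the nose end, mid-width; z up. 76 mm long: x -52 to +24. Body: x -52 to +12, 46 wide (y), 32 mm tall. On it an upright grip rib, 46 long (centred at x = -20), 16 thick (y), from 32 to 62 mm height. At +x a narrower black nose, 12 x 30 x 22. Starts upright, nose away from the robot within 0.6 rad.
- pack3: Loose grey battery pack, 0.35 kg; may be absent. Origin: underside, 24 mm behind the nose end, mid-width; z up. 76 mm long: x -52 to +24. Body: x -52 to +12, 46 wide (y), 32 mm tall. On it an upright grip rib, 46 long (centred at x = -20), 16 thick (y), from 32 to 62 mm height. At +x a narrower black nose, 12 x 30 x 22. Starts upright, nose away from the robot within 0.6 rad.
- full0: Charged battery pack, exactly the same shape, size and axes as pack0 (the grip rib is centred at x = -20 mm), which at the start stands in a bay of the dock, nose to the back wall; may be absent.
- full1: Charged battery pack, exactly the same shape, size and axes as pack0 (the grip rib is centred at x = -20 mm), which at the start stands in a bay of the dock, nose to the back wall; may be absent.
- full2: Charged battery pack, exactly the same shape, size and axes as pack0 (the grip rib is centred at x = -20 mm), which at the start stands in a bay of the dock, nose to the back wall; may be absent.
- full3: Charged battery pack, exactly the same shape, size and axes as pack0 (the grip rib is centred at x = -20 mm), which at the start stands in a bay of the dock, nose to the back wall; may be absent.
- cup: White ceramic cup 72 mm across, 75 mm tall, standing among the packs; bystander. Origin: centre of its underside.
- mill: Dark wooden pepper mill, 52 mm across, 92 mm tall, standing among the packs; bystander. Origin: centre of its underside.
- bowl: White ceramic bowl 120 mm across, 55 mm tall; bystander near the robot. Origin: centre of its underside.
- jar: Amber glass storage jar, 72 mm across, 110 mm tall; bystander near the robot. Origin: centre of its underside.
- can: Food can 72 mm across, 100 mm tall; bystander beside the dock. Origin: centre of its underside.
- oil: Green glass bottle 68 mm across, 130 mm tall; bystander beside the dock. Origin: centre of its underside.
Mind the look-alikes: they are no part of the job. Leave any blue or yellow look-alike of the pack2 alone.

How it is judged:
On the way, in this order (a step that is already met when the one before it is completed fails the run):
1. the knob points at the tab (within 0.12 rad) while still pushed in (angle between the x axis of knob and the x axis of marker, either way round below 0.12 rad and value of joint timer_pull below 0.004 m), for 0.2 s.
2. the knob is pulled fully out and still points at the tab (angle between the x axis of knob and the x axis of marker, either way round below 0.12 rad and value of joint timer_pull above 0.011 m), for 0.2 s.
3. every charged pack stands in the tray and every other pack in a bay, nose to the back, all let go, with the mains slide still off (x of full0 in the frame of tray between -0.052 and 0.052 m and y of full0 in the frame of tray between -0.095 and 0.095 m and z of full0 in the frame of tray between 0 and 0.0105 m and angle between each of full0, full1, full2, full3, pack0, pack1, pack2, pack3's own z axis and vertical below 0.1 rad and linear speed of each of full0, full1, full2, full3, pack0, pack1, pack2, pack3 below 0.03 m/s and x of full1 in the frame of tray between -0.052 and 0.052 m and y of full1 in the frame of tray between -0.095 and 0.095 m and z of full1 in the frame of tray between 0 and 0.0105 m and x of full2 in the frame of tray between -0.052 and 0.052 m and y of full2 in the frame of tray between -0.095 and 0.095 m and z of full2 in the frame of tray between 0 and 0.0105 m and x of full3 in the frame of tray between -0.052 and 0.052 m and y of full3 in the frame of tray between -0.095 and 0.095 m and z of full3 in the frame of tray between 0 and 0.0105 m and x of pack0 in the frame of dock between 0.002 and 0.026 m and y of pack0 in the frame of dock between -0.14 and 0.14 m and z of pack0 in the frame of dock between 0.011 and 0.0195 m and x of pack1 in the frame of dock between 0.002 and 0.026 m and y of pack1 in the frame of dock between -0.14 and 0.14 m and z of pack1 in the frame of dock between 0.011 and 0.0195 m and x of pack2 in the frame of dock between 0.002 and 0.026 m and y of pack2 in the frame of dock between -0.14 and 0.14 m and z of pack2 in the frame of dock between 0.011 and 0.0195 m and x of pack3 in the frame of dock between 0.002 and 0.026 m and y of pack3 in the frame of dock between -0.14 and 0.14 m and z of pack3 in the frame of dock between 0.011 and 0.0195 m and contact force between the fingers and pack0 below 0.1 N and contact force between the fingers and pack1 below 0.1 N and contact force between the fingers and pack2 below 0.1 N and contact force between the fingers and pack3 below 0.1 N and contact force between the fingers and full0 below 0.1 N and contact force between the fingers and full1 below 0.1 N and contact force between the fingers and full2 below 0.1 N and contact force between the fingers and full3 below 0.1 N and value of joint mains_slide below 0.02 m), for 0.2 s.
4. the mains slide is at its end stop (value of joint mains_slide above 0.066 m), for 0.2 s.
At the end, for the whole second after the job is handed in: Knob at the tab within 0.12 rad and out over 11 of 14 mm; slide beyond 66 of 70 mm; charged packs on the tray floor, the others on bay floors, nose towards the back wall (all within 4.5 mm of the floor, level within 0.1 rad, at rest) (all of step 2 and value of joint mains_slide above 0.066 m and x of full0 in the frame of tray between -0.052 and 0.052 m and y of full0 in the frame of tray between -0.095 and 0.095 m and z of full0 in the frame of tray between 0 and 0.0105 m and angle between each of full0, full1, full2, full3, pack0, pack1, pack2, pack3's own z axis and vertical below 0.1 rad and linear speed of each of full0, full1, full2, full3, pack0, pack1, pack2, pack3 below 0.03 m/s and x of full1 in the frame of tray between -0.052 and 0.052 m and y of full1 in the frame of tray between -0.095 and 0.095 m and z of full1 in the frame of tray between 0 and 0.0105 m and x of full2 in the frame of tray between -0.052 and 0.052 m and y of full2 in the frame of tray between -0.095 and 0.095 m and z of full2 in the frame of tray between 0 and 0.0105 m and x of full3 in the frame of tray between -0.052 and 0.052 m and y of full3 in the frame of tray between -0.095 and 0.095 m and z of full3 in the frame of tray between 0 and 0.0105 m and x of pack0 in the frame of dock between 0.002 and 0.026 m and y of pack0 in the frame of dock between -0.14 and 0.14 m and z of pack0 in the frame of dock between 0.011 and 0.0195 m and x of pack1 in the frame of dock between 0.002 and 0.026 m and y of pack1 in the frame of dock between -0.14 and 0.14 m and z of pack1 in the frame of dock between 0.011 and 0.0195 m and x of pack2 in the frame of dock between 0.002 and 0.026 m and y of pack2 in the frame of dock between -0.14 and 0.14 m and z of pack2 in the frame of dock between 0.011 and 0.0195 m and x of pack3 in the frame of dock between 0.002 and 0.026 m and y of pack3 in the frame of dock between -0.14 and 0.14 m and z of pack3 in the frame of dock between 0.011 and 0.0195 m); the robot touches nothing.
It fails at once if the cup, mill, bowl, jar, can or bottle is tipped over or shoved more than 6 cm (distance of any of cup, mill, bowl, jar, can, oil from where it was at the start of the episode above 0.06 m or angle between any of cup, mill, bowl, jar, can, oil's own z axis and vertical above 0.6 rad).
Of pack0, pack1, pack2, pack3 only 3 to 4 are there at a start; the rules pass over those that are not, and their reading is None.
Of full0, full1, full2, full3 only 2 to 3 are there at a start; the rules pass over those that are not, and their reading is None.
At some moment in a run one of pack0, pack1, pack2, pack3 may be knocked a few centimetres aside while the robot is not near it.
It also fails if it takes over 210 s, if anything falls off the work surface, if the arm or the gripper's body presses on something with over 40 N, if the wrist force passes 120 N, or if a joint passes its speed limit or range.

## Working session

There is one attempt and no reset: what is moved stays moved. The work goes in short steps, Python scripts to look and compute and a tool call to move; the robot and the scene stay as the last step left them, time stands still between calls to the robot, and variables do not carry over. Pictures are saved under pics/ and viewed, at most 14 in all, crops included, and the job is handed in when it is done.

Besides the shell and the picture viewer there is one more tool, called after "Emit:" as a command line: name --argument value ..., lists and objects as JSON in quotes. carry_out: Moves the arm, as the interface text tells. Its arguments: {"type":"object","properties":{"series":{"type":"array"},"force":{"type":"number"}},"required":["series"]}

```bash
ls; mkdir -p pics; cat > h.py <<'E'
import numpy as np, cv2
from scipy.spatial.transform import Rotation as R
from station import read_state, snapshot, job_done, tcp_to_grasp
def cam(name):
    st=read_state(); s=snapshot(name)
    if name=='wrist':
        T=np.eye(4);T[:3,:3]=R.from_rotvec(st['tool_rot']).as_matrix();T[:3,3]=st['tcp_pos'];T=T@np.array(s['hand_eye'])
    else:
        T=np.eye(4);T[:3,:3]=R.from_rotvec(np.ravel(s['rvec'])).as_matrix();T[:3,3]=np.ravel(s['tvec']);T=np.linalg.inv(T)
    return s,T
def points(s,T):
    K=s['intrinsics'];z=s['z_map'];h,w=z.shape;u,v=np.meshgrid(np.arange(w),np.arange(h))
    P=np.stack([(u-K[0,2])/K[0,0]*z,(v-K[1,2])/K[1,1]*z,z],-1)
    P=P@T[:3,:3].T+T[:3,3];P[z==0]=np.nan;return P
def save(s,n): cv2.imwrite('pics/'+n,s['img'][:,:,::-1])
E
python3 - <<'E'
from h import *
for n in['top','side','wrist']:
    s,T=cam(n);save(s,n+'0.png');np.savez(n+'0.npz',img=s['img'],P=points(s,T),K=s['intrinsics'],T=T);print(n,T.round(3).tolist(),(s['z_map']==0).mean())
print(read_state(),tcp_to_grasp)
E
```

```text
pics
top [[-0.026, -0.998, 0.049, 0.389], [-1.0, 0.025, -0.008, -0.024], [0.007, -0.049, -0.999, 1.132], [0.0, 0.0, 0.0, 1.0]] 0.004200680272108843
side [[0.845, 0.351, -0.404, 1.106], [0.535, -0.541, 0.649, -1.08], [0.009, -0.764, -0.645, 1.106], [0.0, 0.0, 0.0, 1.0]] 0.005386904761904762
wrist [[0.339, -0.891, -0.303, 0.299], [-0.941, -0.321, -0.109, -0.583], [-0.0, 0.322, -0.947, 0.374], [0.0, 0.0, 0.0, 1.0]] 0.00415391156462585
{'clock': 0.15, 'q': array([-1.30562261e+00,  1.24379324e-01,  1.65140013e+00,  2.05511482e-05,
        1.36747434e+00, -8.25892460e-02]), 'qvel': array([ 0.00022966, -0.00213546, -0.00504463, -0.00028662,  0.00025252,
       -0.00082587]), 'effort': array([ 3.69083764e-04, -4.24226403e+01, -3.66013527e+01, -1.07740395e-04,
        4.59959032e-03, -9.40708418e-06]), 'tcp_pos': array([ 0.22137437, -0.61062657,  0.2302963 ]), 'tool_rot': array([-3.09258957e+00, -5.43223291e-01,  2.06290147e-04]), 'wrist_force': array([ 1.27788144,  0.42884032, -0.09521068]), 'moment': array([ 0.00748417, -0.04034519, -0.05019422]), 'gripper_force': 0.0, 'gripper_width': 1.0036233427667125} 0.0187
```

View pics/top0.png

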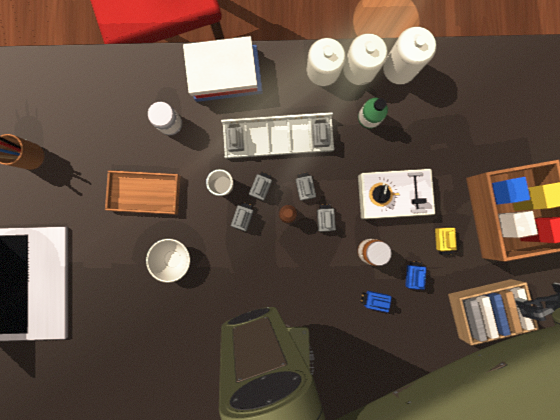

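View pics/side0.png

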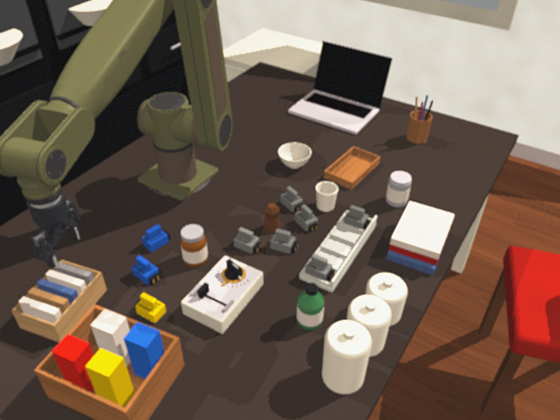

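Targets: grey packs on the counter at top-view pixels (260,187), (242,217), (306,187), (326,219), and charged packs in the dock at (236,137), (322,132). Look-alikes to leave: blue (378,301) and (416,278), yellow (446,239). The knob is at (381,195), the mains slide at (417,193), and the tray at (143,193).

```bash
cat > m.py <<'E'
from h import *
def rect(P,u,v,r,lo,hi):
    h,w=P.shape[:2];v0,u0=max(v-r,0),max(u-r,0)
    Q=P[v0:v+r+1,u0:u+r+1].reshape(-1,3);Q=Q[(Q[:,2]>lo)&(Q[:,2]<hi)]
    (c,s,a)=cv2.minAreaRect((Q[:,:2]*1000).astype(np.float32))
    if s[0]<s[1]: a+=90;s=s[::-1]
    a=(a+90)%180-90
    return np.round(c,1),np.round(s,1),round(a,1),len(Q),np.round(np.nanmedian(Q[:,2])*1000,1)
E
python3 - <<'E'
from m import *
d=np.load('top0.npz');P=d['P'];print(d['K'])
for n,u,v,lo,hi in [('p',260,187,.05,.075),('p',242,217,.05,.075),('p',306,187,.05,.075),('p',326,219,.05,.075),('f',236,137,.065,.095),('f',322,132,.065,.095)]:
    print(n,rect(P,u,v,16,lo,hi))
print('tray',rect(P,143,193,45,.02,.04))
print('ctrl',rect(P,398,195,45,.04,.06))
print('dock',rect(P,278,136,60,.01,.06))
print('knob',rect(P,381,195,15,.08,.1)); print('slide',rect(P,417,193,22,.072,.09))
print(P[300,300],P[195:201,399])
img=np.load('top0.npz')['img']
c=cv2.resize(img[160:230,350:445],None,fx=6,fy=6,interpolation=cv2.INTER_CUBIC);cv2.imwrite('pics/crop1.png',c[:,:,::-1])
E
```

```text
[[385.81630701   0.         280.99170544]
 [  0.         385.81630701 209.56851155]
 [  0.           0.           1.        ]]
p (array([509.5,  27. ]), array([45.5, 16.1]), -23.6, 97, np.float64(61.5))
p (array([421.9,  81.7]), array([45.8, 16.1]), -21.7, 101, np.float64(60.9))
p (array([ 504.3, -103.4]), array([45.7, 16.3]), 11.6, 97, np.float64(61.2))
p (array([ 411. , -159.9]), array([45.1, 16.4]), 2.2, 101, np.float64(60.5))
f (array([647.5,  95.9]), array([44.4, 16. ]), 1.3, 101, np.float64(76.6))
f (array([ 654.9, -152.3]), array([46.3, 16.2]), 1.2, 105, np.float64(76.2))
tray (array([503.9, 367.5]), array([202.1, 115.4]), 85.4, 541, np.float64(28.9))
ctrl (array([ 449.7, -363.4]), array([201. , 191.7]), -87.4, 2953, np.float64(50.0))
dock (array([658.3, -28. ]), array([355., 349.]), -1.4, 5063, np.float64(21.1))
knob (array([ 477.5, -312.2]), array([45.4, 14.7]), -13.7, 99, np.float64(90.9))
slide (array([ 455.3, -411.8]), array([32.3, 13.7]), -87.9, 66, np.float64(80.1))
[ 0.17925568 -0.081478    0.00064692] [[ 0.47366476 -0.36593858  0.05116794]
 [ 0.47102523 -0.36658356  0.04876629]
 [ 0.46831783 -0.36698697  0.04712695]
 [ 0.46502042 -0.36479476  0.0536969 ]
 [ 0.46247259 -0.3659101   0.04980564]
 [ 0.45959393 -0.36552797  0.0506517 ]]
```

View pics/crop1.png

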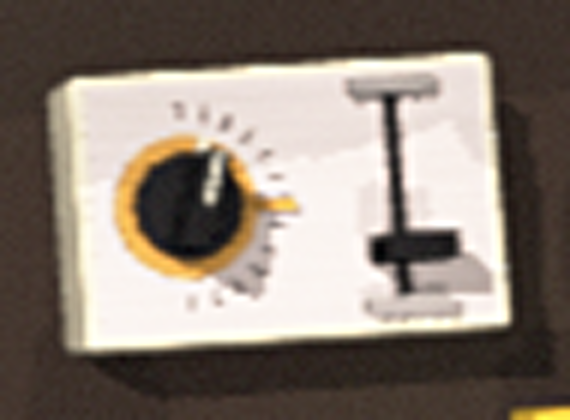

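Pixel meanings: the pointer is at crop (213,175), so yaw ≈ -14°. The brass tab is at crop (285,205), pointing right. The slide is near its robot end. I'll work out the tab angle and write a move planner.

```bash
cat > plan.py <<'E'
from h import *
def yaw_of(st):
    M=R.from_rotvec(st['tool_rot']).as_matrix();return np.degrees(np.arctan2(M[1,0],M[0,0]))
def plan(wps,start=None,step=55):
    """wps: (grip,x,y,z mm world,yaw deg[,hold rows]); prints rows in tool axes"""
    st=read_state();p=st['tcp_pos']*1000;y=yaw_of(st)
    M0=R.from_rotvec(st['tool_rot']).as_matrix()
    print('at',p.round(1),'yaw',round(y,1),'tilt',np.degrees(np.arccos(-M0[2,2])).round(2),'w',round(st['gripper_width']*85.4,1))
    rows=[]
    if start is not None:p,y=np.array(start[:3],float),start[3]
    for w in wps:
        g,t,ty=w[0],np.array(w[1:4],float),w[4]
        dy=(ty-y+180)%360-180
        n=max(1,int(np.ceil(np.linalg.norm(t-p)/step)),int(np.ceil(abs(dy)/10.5)))
        p0,y0=p.copy(),y
        for i in range(1,n+1):
            q=p0+(t-p0)*i/n; a=np.radians(y)
            d=q-p; l=np.round([np.cos(a)*d[0]+np.sin(a)*d[1], np.sin(a)*d[0]-np.cos(a)*d[1], -d[2]])
            r=np.round((y-(y0+dy*i/n))*2)/2
            p=p+np.array([np.cos(a)*l[0]+np.sin(a)*l[1],np.sin(a)*l[0]-np.cos(a)*l[1],-l[2]]);y-=r
            rows.append([g,*[int(k) for k in l],0,0,float(r)])
        rows+= [[g,0,0,0,0,0,0]]*(w[5] if len(w)>5 else 0)
    print('end',p.round(1),round(y,1))
    for i in range(0,len(rows),8):print(str(rows[i:i+8]).replace(' ',''))
E
python3 - <<'E'
from plan import *
d=np.load('top0.npz');P=d['P'];img=d['img'];hsv=cv2.cvtColor(img,cv2.COLOR_RGB2HSV)
m=(hsv[...,0]>10)&(hsv[...,0]<35)&(hsv[...,1]>120)&(hsv[...,2]>90)
m[:165]=0;m[225:]=0;m[:,:355]=0;m[:,435:]=0
v,u=np.nonzero(m);K=d['K'];T=d['T']
ray=np.stack([(u-K[0,2])/K[0,0],(v-K[1,2])/K[1,1],np.ones(len(u))],-1)@T[:3,:3].T
X=(T[:3,3]+ray*((0.056-T[2,3])/ray[:,2])[:,None])*1000
a=np.array([477.5,-312.2]);r=X[:,:2]-a;n=np.hypot(*r.T)
t=(n>35)&(n<56);c=r[t].mean(0);print(t.sum(),r[t].round(),'tab ang',np.degrees(np.arctan2(c[1],c[0])))
print('ring centre',cv2.minEnclosingCircle(X[n<36][:,:2].astype(np.float32)))
plan([(60,478,-312,200,-14,1)])
E
```

```text
12 [[  2. -36.]
 [  2. -38.]
 [  2. -41.]
 [  2. -44.]
 [  2. -47.]
 [  1. -50.]
 [ -1. -35.]
 [ -1. -38.]
 [ -1. -41.]
 [ -1. -44.]
 [ -1. -47.]
 [ -1. -50.]] tab ang -89.66715025542386
ring centre ((476.9841003417969, -314.4977111816406), 33.36810302734375)
at [ 221.4 -610.6  230.3] yaw 19.9 tilt 0.1 w 85.7
end [ 477.6 -312.3  200.3] -14.1
[[60,43,-24,4,0,0,4.0],[60,41,-27,4,0,0,4.5],[60,39,-30,3,0,0,4.0],[60,36,-33,4,0,0,4.5],[60,34,-36,4,0,0,4.0],[60,32,-38,4,0,0,4.5],[60,28,-40,4,0,0,4.0],[60,25,-42,3,0,0,4.5]]
[[60,0,0,0,0,0,0]]
```

Emit:
carry_out --series '[[[60,43,-24,4,0,0,4],[60,41,-27,4,0,0,4.5],[60,39,-30,3,0,0,4],[60,36,-33,4,0,0,4.5],[60,34,-36,4,0,0,4],[60,32,-38,4,0,0,4.5],[60,28,-40,4,0,0,4],[60,25,-42,3,0,0,4.5]]]' --force 60

```text
clock: 1.15
tcp_pos: [0.4784, -0.3112, 0.2009]
tool_rot: [-3.117, 0.389, 0.001]
wrist_force: [-0.5, -0.8, 0.6]
gripper_width: 0.707
gripper_force: 0.0
```

Emit:
carry_out --series '[[[60,0,0,0,0,0,0],[60,0,0,0,0,0,0]]]'

```text
clock: 1.4
tcp_pos: [0.4774, -0.3128, 0.2011]
tool_rot: [3.118, -0.383, -0.001]
wrist_force: [-0.3, -1.3, 0.2]
gripper_width: 0.7
gripper_force: 0.0
```

```bash
cat > kn.py <<'E'
from m import *
def knob(name,zt=.091):
    s,T=cam(name);P=points(s,T);img=s['img'];hsv=cv2.cvtColor(img,cv2.COLOR_RGB2HSV)
    ok=np.abs(P[...,0]-.4775)<.06;ok&=np.abs(P[...,1]+.312)<.06
    b=ok&(P[...,2]>zt-.012)&(P[...,2]<zt+.012)
    (c,sz,a)=cv2.minAreaRect((P[b][:,:2]*1000).astype(np.float32));a=a+90 if sz[0]<sz[1] else a
    print(name,'bar',np.round(c,1),np.round(sz,1),round((a+90)%180-90,1))
    m=ok&(hsv[...,0]>10)&(hsv[...,0]<35)&(hsv[...,1]>120)&(hsv[...,2]>90)&(P[...,2]<.066)
    r=P[m][:,:2]*1000-np.array(c);n=np.hypot(*r.T);t=(n>37)&(n<53);q=r[t].mean(0) if t.any() else [np.nan]*2
    print('tab',t.sum(),np.degrees(np.arctan2(q[1],q[0])).round(1));return s
E
python3 - <<'E'
from kn import *
from plan import *
s=knob('wrist');save(s,'w1.png')
plan([(60,477,-313,130,-14),(60,477,-313,66,-14,1),(20,477,-313,66,-14,5)])
E
```

```text
wrist bar [ 476.9 -314.9] [13.7 45.6] -14.2
tab 112 -89.2
at [ 477.2 -313.3  201.2] yaw -14.1 tilt 0.03 w 59.7
end [ 477.2 -313.3   66.2] -14.1
[[60,0,0,36,0,0,-0.0],[60,0,0,35,0,0,-0.0],[60,0,0,32,0,0,-0.0],[60,0,0,32,0,0,-0.0],[60,0,0,0,0,0,0],[20,0,0,0,0,0,-0.0],[20,0,0,0,0,0,0],[20,0,0,0,0,0,0]]
[[20,0,0,0,0,0,0],[20,0,0,0,0,0,0],[20,0,0,0,0,0,0]]
```

View pics/w1.png

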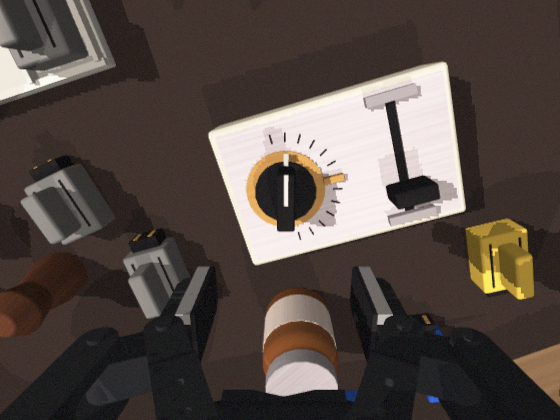

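Centre of view: knob (286,187) with the pointer up, brass tab at (342,179) to its right. The jar (300,345) is well behind the tool. The turn needed is 75° clockwise.

Emit:
carry_out --series '[[[60,0,1,36,0,0,0],[60,0,0,35,0,0,0],[60,0,0,32,0,0,0],[60,0,0,32,0,0,0],[60,0,0,0,0,0,0],[8,0,0,0,0,0,0],[8,0,0,0,0,0,0],[8,0,0,0,0,0,0]]]'

```text
clock: 2.45
tcp_pos: [0.4783, -0.3147, 0.0684]
tool_rot: [3.116, -0.385, 0.004]
wrist_force: [-0.2, -1.5, 3.2]
gripper_width: 0.152
gripper_force: 60.4
```

Emit:
carry_out --series '[[[8,0,0,0,0,0,0],[8,0,0,0,0,0,0],[8,0,0,0,0,0,0],[8,0,0,0,0,0,5]]]'

```text
clock: 2.95
tcp_pos: [0.4783, -0.3148, 0.0683]
tool_rot: [3.095, -0.523, 0.004]
wrist_force: [-1.8, -1.3, 6.7]
gripper_width: 0.149
gripper_force: 61.0
```

Emit:
carry_out --series '[[[8,0,0,0,0,0,10],[8,0,0,0,0,0,10],[8,0,0,0,0,0,10],[8,0,0,0,0,0,10],[8,0,0,0,0,0,10],[8,0,0,0,0,0,10],[8,0,0,0,0,0,10],[8,0,0,0,0,0,0]]]'

```text
clock: 3.95
tcp_pos: [0.4768, -0.3159, 0.0683]
tool_rot: [2.236, -2.2, 0.003]
wrist_force: [-7.6, -4.1, 7.2]
gripper_width: 0.152
gripper_force: 61.2
```

Emit:
carry_out --series '[[[8,0,0,0,0,0,0],[8,0,0,0,0,0,0]]]'

```text
clock: 4.2
tcp_pos: [0.4769, -0.3159, 0.0683]
tool_rot: [2.237, -2.199, 0.003]
wrist_force: [-6.9, -4.6, 7.6]
gripper_width: 0.152
gripper_force: 61.2
```

```bash
python3 - <<'E'
from kn import *
from plan import *
s=knob('wrist');plan([])
E
```

```text
wrist bar [ 476.7 -314.6] [40.9 40.6] 46.1
tab 391 -89.6
at [ 476.8 -315.9   68.3] yaw -89.0 tilt 0.27 w 13.1
end [ 476.8 -315.9   68.3] -89.0
```

Emit:
carry_out --series '[[[8,0,0,-4,0,0,0],[8,0,0,-4,0,0,0],[8,0,0,-4,0,0,0],[8,0,0,-4,0,0,0],[8,0,0,-2,0,0,0],[8,0,0,0,0,0,0],[8,0,0,0,0,0,0]]]'

```text
clock: 5.12
tcp_pos: [0.4766, -0.3157, 0.0826]
tool_rot: [2.237, -2.2, 0.005]
wrist_force: [1.0, -10.1, -11.1]
gripper_width: 0.147
gripper_force: 59.4
```

Emit:
carry_out --series '[[[50,0,0,0,0,0,0],[50,0,0,0,0,0,0],[50,0,0,0,0,0,0],[50,0,0,-40,0,0,0],[50,0,0,-50,0,0,0],[50,0,0,-50,0,0,0]]]'

```text
clock: 5.88
tcp_pos: [0.4774, -0.3133, 0.226]
tool_rot: [-2.24, 2.203, -0.0]
wrist_force: [0.3, 0.3, 0.0]
gripper_width: 0.584
gripper_force: 0.0
```

```bash
python3 - <<'E'
from kn import *
from plan import *
knob('wrist',.105)
plan([(50,655,-152,200,2,1)])
E
```

```text
wrist bar [ 476.7 -314.5] [13.7 46.5] -89.1
tab 107 -89.7
at [ 480.4 -315.6  235. ] yaw -89.0 tilt 0.76 w 50.1
end [ 654.6 -152.1  200. ] 2.0
[[50,-18,-20,4,0,0,-10.0],[50,-14,-22,4,0,0,-10.0],[50,-10,-25,4,0,0,-10.5],[50,-5,-26,4,0,0,-10.0],[50,-1,-27,3,0,0,-10.0],[50,3,-26,4,0,0,-10.0],[50,9,-25,4,0,0,-10.5],[50,13,-23,4,0,0,-10.0]]
[[50,16,-21,4,0,0,-10.0],[50,0,0,0,0,0,0]]
```

Emit:
carry_out --series '[[[50,-18,-20,4,0,0,-10],[50,-14,-22,4,0,0,-10],[50,-10,-25,4,0,0,-10.5],[50,-5,-26,4,0,0,-10],[50,-1,-27,3,0,0,-10],[50,3,-26,4,0,0,-10],[50,9,-25,4,0,0,-10.5],[50,13,-23,4,0,0,-10]]]'

```text
clock: 6.92
tcp_pos: [0.6337, -0.1679, 0.1933]
tool_rot: [3.134, -0.211, 0.001]
wrist_force: [0.0, 0.0, -0.2]
gripper_width: 0.585
gripper_force: 0.0
```

Emit:
carry_out --series '[[[50,16,-21,4,0,0,-10],[50,0,0,0,0,0,0],[50,0,0,0,0,0,0]]]'

```text
clock: 7.3
tcp_pos: [0.6515, -0.1504, 0.1894]
tool_rot: [3.141, 0.051, -0.0]
wrist_force: [-0.4, 0.2, 0.4]
gripper_width: 0.588
gripper_force: 0.0
```

```bash
cat > see.py <<'E'
from plan import *
def ribs(name='top',lo=.05,hi=.09,box=((.3,.8),(-.25,.5)),out=True):
    s,T=cam(name);P=points(s,T);img=s['img'].astype(int)
    g=(img.max(-1)-img.min(-1)<30)
    m=g&(P[...,2]>lo)&(P[...,2]<hi)&(P[...,0]>box[0][0])&(P[...,0]<box[0][1])&(P[...,1]>box[1][0])&(P[...,1]<box[1][1])
    n,L=cv2.connectedComponents(m.astype(np.uint8))
    r=[]
    for i in range(1,n):
        Q=P[L==i]
        if len(Q)<40: continue
        z=np.percentile(Q[:,2],80);Q=Q[Q[:,2]>z-.012]
        (c,sz,a)=cv2.minAreaRect((Q[:,:2]*1000).astype(np.float32))
        if sz[0]<sz[1]:a+=90;sz=sz[::-1]
        a=(a+90)%180-90
        if 35<sz[0]<56 and 10<sz[1]<26: r.append((*c,a,np.median(Q[:,2])*1000));
        if out: print(name,np.round(c,1),np.round(sz,1),'yaw',round(a,1),'z',round(np.median(Q[:,2])*1000,1))
    return s,P,r
E
python3 - <<'E'
from see import *
ribs('top');s,P,r=ribs('wrist');save(s,'w2.png')
np.save('Pw2.npy',P)
# dock back wall / ribs
m=(P[...,2]>.038)&(P[...,2]<.05)&(P[...,0]>.66)&(P[...,1]>-.22)&(P[...,1]<.16)
print('wall',cv2.minAreaRect((P[m][:,:2]*1000).astype(np.float32)),m.sum())
plan([(50,655,-152,110,2)])
E
```

```text
top [786.7 123.6] [186.4  26.7] yaw -90.0 z 78.2
top [780.5 121.7] [187.5   3.9] yaw -84.3 z 63.4
top [696.  280.4] [70.5 40.1] yaw -49.9 z 84.9
top [647.3  96.3] [44.3 16. ] yaw 2.7 z 76.2
top [530.3 147.1] [67.9 41.9] yaw -45.9 z 75.5
top [509.   27.1] [45.7 16. ] yaw -23.7 z 61.0
top [422.  82.] [45.7 16.3] yaw -20.4 z 60.7
wrist [ 654.2 -154.6] [46.  15.9] yaw 1.5 z 77.5
wrist [634.1  85.4] [17.9  3. ] yaw -5.0 z 52.1
wrist [518.2 104.3] [44.7  9.8] yaw -3.2 z 59.6
wrist [510.8  23.8] [43.4 16.4] yaw -23.2 z 61.8
wrist [ 503.7 -105.4] [47.5 16.5] yaw 10.6 z 62.1
wall ((725.1467895507812, -50.51069641113281), (271.8641052246094, 130.26510620117188), 89.99149322509766) 5097
at [ 651.4 -150.8  189.6] yaw 1.8 tilt 0.02 w 50.0
end [ 655.4 -151.7  109.6] 1.8
[[50,2,1,40,0,0,-0.0],[50,2,0,40,0,0,-0.0]]
```

View pics/w2.png

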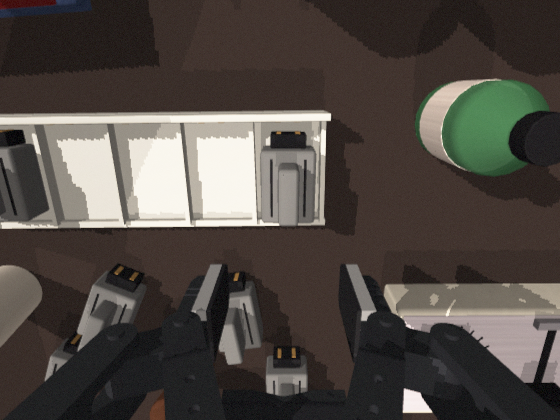

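The view shows the charged pack in the right end bay, rib at (288,190), and the three middle bays free. The bottle at (490,125) is clear to the right. Grasping now.

Emit:
carry_out --series '[[[50,3,3,45,0,0,0],[50,0,0,45,0,0,0],[50,0,0,35,0,0,0],[50,0,0,15,0,0,0],[50,0,0,0,0,0,0],[8,0,0,0,0,0,0],[8,0,0,0,0,0,0],[8,0,0,0,0,0,0]]]' --force 50

```text
clock: 8.4
tcp_pos: [0.6563, -0.1537, 0.0518]
tool_rot: [3.14, 0.053, 0.005]
wrist_force: [-0.3, -1.0, 5.5]
gripper_width: 0.179
gripper_force: 51.1
```

Emit:
carry_out --series '[[[8,0,0,0,0,0,0],[8,0,0,0,0,0,0],[8,0,0,-15,0,0,0],[8,0,0,-35,0,0,0],[8,0,0,-50,0,0,0],[8,0,0,-50,0,0,0],[8,0,0,0,0,0,0],[8,0,0,0,0,0,0]]]'

```text
clock: 9.4
tcp_pos: [0.6539, -0.1527, 0.1978]
tool_rot: [-3.14, -0.053, 0.004]
wrist_force: [-0.2, 0.6, -3.6]
gripper_width: 0.179
gripper_force: 49.9
```

```bash
python3 - <<'E'
from see import *
s,P,r=ribs('top',out=False)
# tray from rim
Q=P[150:240,95:190].reshape(-1,3);Q=Q[(Q[:,2]>.022)&(Q[:,2]<.036)]
t=cv2.minAreaRect((Q[:,:2]*1000).astype(np.float32));print('tray',t)
P=np.load('Pw2.npy') # dock: back wall top from wrist
m=(P[...,2]>.040)&(P[...,2]<.050)&(P[...,0]>.69)&(P[...,0]<.73)&(P[...,1]>-.2)&(P[...,1]<.1)
Q=P[m]*1000;f=np.polyfit(Q[:,1],Q[:,0],1);print('wall line x=',f,'yaw',np.degrees(np.arctan(-f[0])),Q[:,1].min(),Q[:,1].max(),len(Q))
th=np.arctan(-f[0]);ex=np.array([np.cos(th),np.sin(th)]);ey=np.array([-ex[1],ex[0]])
d=Q[:,:2]@ex;print('wall along ex',np.percentile(d,[2,10,50,90,98]),'right end ey',np.percentile(Q[:,:2]@ey,[0,1,2]))
m=(P[...,2]>.021)&(P[...,2]<.032)&(P[...,0]>.58)&(P[...,0]<.73)&(P[...,1]>-.2)&(P[...,1]<.1)
q=P[m][:,:2]*1000;k=(q@ex>630)&(q@ex<670);h,e=np.histogram((q@ey)[k],np.arange(-200,100,2));print([(int(e[i]),int(h[i])) for i in range(len(h)) if h[i]>8])
plan([])
E
```

```text
tray ((503.9722595214844, 368.0819396972656), (202.74618530273438, 115.13957977294922), 85.48890686035156)
wall line x= [-4.14573965e-02  7.05681061e+02] yaw 2.3739744068535535 -186.44065659000253 78.6717366245149 2683
wall along ex [702.03193518 702.55358262 705.09986368 707.59229512 707.88399516] right end ey [-215.75119404 -213.31081811 -210.97893442]
[(-154, 52), (-152, 97), (-150, 73), (-92, 120), (-90, 97), (-88, 70), (-30, 165), (-28, 97), (-26, 77), (32, 201), (34, 135), (36, 68), (42, 114), (44, 280)]
at [ 653.3 -152.6  196.4] yaw 1.9 tilt 0.27 w 15.3
end [ 653.3 -152.6  196.4] 1.9
```

```bash
python3 - <<'E'
from see import *
plan([(8,494,320,195,-4.5,1),(8,494,320,90,-4.5),(8,494,320,58,-4.5,1)])
E
```

```text
at [ 653.3 -152.6  196.4] yaw 1.9 tilt 0.27 w 15.3
end [494.2 320.4  58.4] -4.6
[[8,-14,-48,0,0,0,0.5],[8,-15,-47,0,0,0,1.0],[8,-16,-48,0,0,0,0.5],[8,-16,-47,1,0,0,0.5],[8,-16,-47,0,0,0,0.5],[8,-17,-47,0,0,0,1.0],[8,-17,-47,0,0,0,0.5],[8,-18,-46,0,0,0,0.5]]
[[8,-19,-47,0,0,0,1.0],[8,-19,-46,0,0,0,0.5],[8,0,0,0,0,0,0],[8,0,0,53,0,0,-0.0],[8,0,0,52,0,0,-0.0],[8,0,0,32,0,0,-0.0],[8,0,0,0,0,0,0]]
```

Emit:
carry_out --series '[[[8,-14,-48,0,0,0,0.5],[8,-15,-47,0,0,0,1],[8,-16,-48,0,0,0,0.5],[8,-16,-47,1,0,0,0.5],[8,-16,-47,0,0,0,0.5],[8,-17,-47,0,0,0,1],[8,-17,-47,0,0,0,0.5],[8,-18,-46,0,0,0,0.5]]]'

```text
clock: 10.45
tcp_pos: [0.5257, 0.2257, 0.1951]
tool_rot: [3.139, -0.085, -0.008]
wrist_force: [-0.0, 0.5, -4.2]
gripper_width: 0.177
gripper_force: 50.1
```

Emit:
carry_out --series '[[[8,-19,-47,0,0,0,1],[8,-19,-46,0,0,0,0.5],[8,0,0,0,0,0,0],[8,0,0,53,0,0,0],[8,0,0,52,0,0,0],[8,0,0,0,0,0,0]]]'

```text
clock: 11.2
tcp_pos: [0.4909, 0.3164, 0.0858]
tool_rot: [3.131, -0.126, -0.021]
wrist_force: [-0.6, -0.3, -3.9]
gripper_width: 0.174
gripper_force: 50.5
```

```bash
python3 - <<'E'
from see import *
plan([(8,494,320,44,-4.5)])
s,T=cam('wrist');P=points(s,T);h=(P[...,2]>.022)&(P[...,2]<.036)&(P[...,1]>.25)&(P[...,1]<.5)&(P[...,0]>.42)&(P[...,0]<.6)
print(cv2.minAreaRect((P[h][:,:2]*1000).astype(np.float32)))
save(s,'w3.png')
E
```

```text
at [490.9 316.4  85.8] yaw -4.6 tilt 0.89 w 14.9
end [494.2 320.1  43.8] -4.6
[[8,3,-4,42,0,0,-0.0]]
((502.87701416015625, 365.8622131347656), (200.68215942382812, 115.41304016113281), 85.40193939208984)
```

View pics/w3.png

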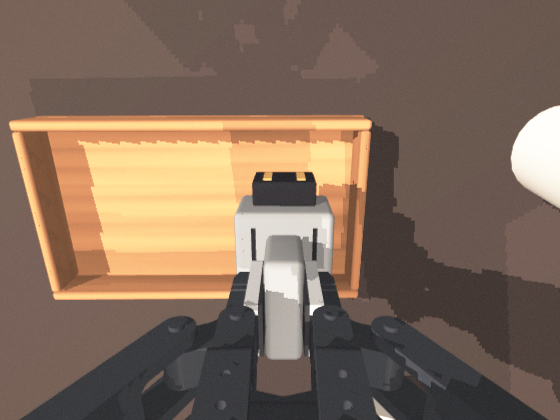

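The held pack (285,230) hangs upright over the right half of the tray. Now lowering it.

Emit:
carry_out --series '[[[8,3,-4,25,0,0,0],[8,0,0,12,0,0,0],[8,0,0,4,0,0,0],[8,0,0,2,0,0,0],[8,0,0,0,0,0,0],[8,0,0,0,0,0,0]]]'

```text
clock: 12.0
tcp_pos: [0.4995, 0.3238, 0.051]
tool_rot: [-3.139, 0.125, -0.002]
wrist_force: [-0.2, -0.5, -3.3]
gripper_width: 0.177
gripper_force: 50.5
```

Emit:
carry_out --series '[[[40,0,0,0,0,0,0],[40,0,0,0,0,0,0],[40,0,0,0,0,0,0],[40,0,0,-40,0,0,0],[40,0,0,-50,0,0,0],[40,0,0,-50,0,0,0],[40,0,0,0,0,0,0],[40,0,0,0,0,0,0]]]'

```text
clock: 13.0
tcp_pos: [0.4989, 0.3235, 0.1901]
tool_rot: [3.139, -0.125, -0.0]
wrist_force: [-0.2, -0.8, -1.0]
gripper_width: 0.469
gripper_force: 0.0
```

```bash
python3 - <<'E'
from see import *
s,P,r=ribs('wrist',.04,.09,((.4,.6),(.25,.5)))
ribs('top',.05,.09,((.3,.72),(-.25,.5)))
plan([(50,647,94,190,2,1),(50,647,94,90,2),(50,647,94,50,2,1),(8,647,94,50,2,5)])
E
```

```text
wrist [498.7 324.1] [44.5 15.5] yaw -4.5 z 68.5
top [689.9 280.7] [70.5 31.1] yaw -62.9 z 85.0
top [647.2  96.4] [44.  16.2] yaw 2.6 z 76.7
top [530.7 151.8] [65.6 32.1] yaw -37.2 z 72.8
top [509.5  27. ] [45.6 16.2] yaw -23.4 z 61.2
top [ 504.5 -103.5] [45.7 16.3] yaw 10.3 z 60.9
top [498.2 325.2] [45.1 16.1] yaw -5.4 z 66.6
top [421.8  81.4] [45.8 15.8] yaw -21.5 z 60.7
top [ 410.9 -160. ] [45.4 16.3] yaw 4.3 z 60.4
at [498.1 323.1 188.2] yaw -4.6 tilt 0.19 w 39.9
end [646.8  94.   50.2] 1.9
[[50,33,43,0,0,0,-1.5],[50,33,44,-1,0,0,-1.0],[50,31,45,0,0,0,-1.5],[50,30,46,0,0,0,-1.5],[50,29,46,-1,0,0,-1.0],[50,0,0,0,0,0,0],[50,0,0,50,0,0,-0.0],[50,0,0,50,0,0,-0.0]]
[[50,0,0,40,0,0,-0.0],[50,0,0,0,0,0,0],[8,0,0,0,0,0,-0.0],[8,0,0,0,0,0,0],[8,0,0,0,0,0,0],[8,0,0,0,0,0,0],[8,0,0,0,0,0,0],[8,0,0,0,0,0,0]]
```

Emit:
carry_out --series '[[[50,33,43,0,0,0,-1.5],[50,33,44,-1,0,0,-1],[50,31,45,0,0,0,-1.5],[50,30,46,0,0,0,-1.5],[50,29,46,-1,0,0,-1],[50,0,0,0,0,0,0],[50,0,0,50,0,0,0],[50,0,0,0,0,0,0]]]'

```text
clock: 14.1
tcp_pos: [0.6432, 0.0949, 0.1357]
tool_rot: [3.141, 0.053, -0.02]
wrist_force: [-0.4, 0.1, -0.5]
gripper_width: 0.582
gripper_force: 0.0
```

Emit:
carry_out --series '[[[50,0,0,0,0,0,0],[50,0,0,0,0,0,0]]]'

```text
clock: 14.35
tcp_pos: [0.6488, 0.0951, 0.1446]
tool_rot: [-3.141, -0.054, -0.005]
wrist_force: [0.1, 0.3, 0.8]
gripper_width: 0.584
gripper_force: 0.0
```

```bash
python3 - <<'E'
from see import *
s,P,r=ribs('wrist',.055,.09,((.6,.72),(0,.2)))
plan([(50,647,94,50,2,1)])
E
```

```text
wrist [648.1  94.5] [45.4 15.8] yaw 2.3 z 77.4
at [648.8  95.  144.6] yaw 2.0 tilt 0.19 w 50.3
end [646.8  94.   49.6] 2.0
[[50,-1,0,47,0,0,-0.0],[50,-1,1,48,0,0,-0.0],[50,0,0,0,0,0,0]]
```

Emit:
carry_out --series '[[[50,-1,0,45,0,0,0],[50,0,0,35,0,0,0],[50,0,0,14,0,0,0],[50,0,0,0,0,0,0],[50,0,0,0,0,0,0],[8,0,0,0,0,0,0],[8,0,0,0,0,0,0],[8,0,0,0,0,0,0]]]'

```text
clock: 15.4
tcp_pos: [0.6478, 0.0946, 0.0498]
tool_rot: [-3.141, -0.053, -0.004]
wrist_force: [-0.2, -0.3, 4.2]
gripper_width: 0.18
gripper_force: 50.2
```

Emit:
carry_out --series '[[[8,0,0,0,0,0,0],[8,0,0,0,0,0,0],[8,0,0,-15,0,0,0],[8,0,0,-35,0,0,0],[8,0,0,-50,0,0,0],[8,0,0,-45,0,0,0],[8,0,0,0,0,0,0],[8,0,0,0,0,0,0]]]'

```text
clock: 16.4
tcp_pos: [0.6454, 0.0943, 0.1911]
tool_rot: [3.141, 0.053, -0.006]
wrist_force: [-0.1, -0.6, -4.0]
gripper_width: 0.179
gripper_force: 49.3
```

```bash
python3 - <<'E'
from see import *
plan([(8,502,413,195,-4.5,2),(8,502,413,90,-4.5),(8,502,413,46,-4.5,2)])
E
```

```text
at [645.4  94.3 191.1] yaw 1.9 tilt 0.21 w 15.3
end [502.1 412.7  46.1] -4.6
[[8,-19,-46,-1,0,0,1.0],[8,-20,-46,0,0,0,1.0],[8,-20,-46,-1,0,0,1.0],[8,-22,-45,0,0,0,0.5],[8,-21,-45,-1,0,0,1.0],[8,-23,-44,0,0,0,1.0],[8,-23,-44,-1,0,0,1.0],[8,0,0,0,0,0,0]]
[[8,0,0,0,0,0,0],[8,0,0,53,0,0,-0.0],[8,0,0,52,0,0,-0.0],[8,0,0,44,0,0,-0.0],[8,0,0,0,0,0,0],[8,0,0,0,0,0,0]]
```

Emit:
carry_out --series '[[[8,-19,-46,-1,0,0,1],[8,-20,-46,0,0,0,1],[8,-20,-46,-1,0,0,1],[8,-22,-45,0,0,0,0.5],[8,-21,-45,-1,0,0,1],[8,-23,-44,0,0,0,1],[8,-23,-44,-1,0,0,1],[8,0,0,0,0,0,0]]]'

```text
clock: 17.4
tcp_pos: [0.5001, 0.4145, 0.1933]
tool_rot: [3.136, -0.118, -0.009]
wrist_force: [0.3, -1.1, -4.1]
gripper_width: 0.176
gripper_force: 50.1
```

Emit:
carry_out --series '[[[8,0,0,0,0,0,0],[8,0,0,50,0,0,0],[8,0,0,45,0,0,0],[8,0,0,0,0,0,0],[8,0,0,0,0,0,0],[8,0,0,0,0,0,0]]]'

```text
clock: 18.15
tcp_pos: [0.5053, 0.4136, 0.1056]
tool_rot: [-3.136, 0.126, -0.006]
wrist_force: [-0.0, -0.6, -3.0]
gripper_width: 0.177
gripper_force: 50.2
```

Emit:
carry_out --series '[[[8,-2,0,40,0,0,0],[8,0,0,15,0,0,0],[8,0,0,6,0,0,0],[8,0,0,2,0,0,0],[8,0,0,0,0,0,0],[40,0,0,0,0,0,0],[40,0,0,0,0,0,0],[40,0,0,0,0,0,0]]]'

```text
clock: 19.15
tcp_pos: [0.5019, 0.4132, 0.04]
tool_rot: [-3.138, 0.125, -0.002]
wrist_force: [-0.4, 0.1, 0.3]
gripper_width: 0.467
gripper_force: 0.0
```

Emit:
carry_out --series '[[[40,0,0,-40,0,0,0],[40,0,0,-50,0,0,0],[40,0,0,-50,0,0,0],[50,0,0,0,0,0,0],[50,0,0,0,0,0,0],[50,0,0,0,0,0,0]]]'

```text
clock: 19.9
tcp_pos: [0.5004, 0.4123, 0.1769]
tool_rot: [3.137, -0.125, -0.005]
wrist_force: [0.0, -0.5, -0.2]
gripper_width: 0.586
gripper_force: 0.0
```

```bash
python3 - <<'E'
from see import *
s,P,r=ribs('wrist',.04,.09,((.4,.6),(.25,.5)))
s,P,r=ribs('top',.05,.09,((.3,.72),(-.25,.5)));save(s,'t2.png')
plan([(50,422,81,195,-21.5,2)])
E
```

```text
wrist [498.3 324.1] [44.8 16.6] yaw -4.9 z 68.4
wrist [503.3 413.3] [44.3 15.6] yaw -5.0 z 68.4
top [689.2 276.9] [66.9 25.7] yaw -52.1 z 83.1
top [530.7 150.2] [64.  31.4] yaw -40.3 z 64.7
top [509.4  26.9] [45.4 16. ] yaw -23.1 z 60.7
top [ 504.3 -103.2] [45.8 16.1] yaw 9.1 z 60.7
top [503.1 414.1] [44.9 15.8] yaw -2.1 z 67.2
top [498.3 325.3] [45.4 16.7] yaw -6.1 z 66.9
top [422.  82.] [45.8 16.1] yaw -21.0 z 60.5
top [ 411.1 -160.5] [45.1 16.7] yaw 0.8 z 60.8
at [500.7 412.4 177.2] yaw -4.6 tilt 0.19 w 49.9
end [421.9  81.3 195.2] -21.6
[[50,-7,48,-3,0,0,2.5],[50,-6,48,-2,0,0,2.5],[50,-3,49,-3,0,0,2.5],[50,-1,49,-2,0,0,2.0],[50,1,48,-3,0,0,2.5],[50,2,49,-2,0,0,2.5],[50,5,48,-3,0,0,2.5],[50,0,0,0,0,0,0]]
[[50,0,0,0,0,0,0]]
```

View pics/t2.png

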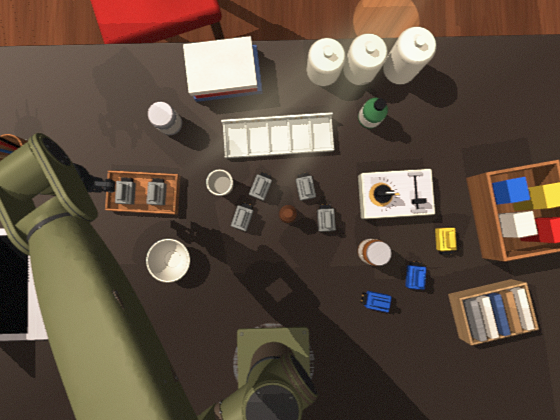

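The tray now holds both charged packs at (124,192) and (156,192), and the dock is empty. The four grey packs are where they were, at (260,187), (242,217), (306,187) and (326,219). Next is the pack at (242,217).

Emit:
carry_out --series '[[[50,-7,48,-3,0,0,2.5],[50,-6,48,-2,0,0,2.5],[50,-3,49,-3,0,0,2.5],[50,-1,49,-2,0,0,2],[50,1,48,-3,0,0,2.5],[50,2,49,-2,0,0,2.5],[50,5,48,-3,0,0,2.5],[50,0,0,0,0,0,0]]]'

```text
clock: 21.0
tcp_pos: [0.4221, 0.0798, 0.1968]
tool_rot: [3.084, -0.595, -0.001]
wrist_force: [-0.7, 0.4, 0.4]
gripper_width: 0.584
gripper_force: 0.0
```

Emit:
carry_out --series '[[[50,0,0,40,0,0,0],[50,0,0,0,0,0,0],[50,0,0,0,0,0,0],[50,0,0,0,0,0,0]]]'

```text
clock: 21.5
tcp_pos: [0.4237, 0.0824, 0.1588]
tool_rot: [-3.086, 0.587, -0.003]
wrist_force: [-0.0, 0.1, -0.0]
gripper_width: 0.59
gripper_force: 0.0
```

```bash
python3 - <<'E'
from see import *
s,P,r=ribs('wrist',.05,.09,((.3,.72),(-.25,.5)))
c=min(r,key=lambda q:abs(q[0]-422)+abs(q[1]-80))
plan([(50,c[0],c[1],100,c[2]),(50,c[0],c[1],35,c[2],1)])
E
```

```text
wrist [ 486.3 -104.8] [24.  13.6] yaw 61.5 z 62.0
wrist [508.2  24.9] [46.1 16.2] yaw -23.4 z 62.5
wrist [519.8 135.1] [71.1 70.7] yaw -89.7 z 75.4
wrist [541.2 156.6] [9.  2.5] yaw -44.2 z 63.6
wrist [421.4  80. ] [45.4 15.5] yaw -21.2 z 62.4
at [423.6  82.3 158.8] yaw -21.5 tilt 0.13 w 50.0
end [421.6  79.9  34.8] -21.0
[[50,-1,1,29,0,0,-0.0],[50,0,2,30,0,0,-0.5],[50,0,0,32,0,0,0.0],[50,0,0,33,0,0,0.0],[50,0,0,0,0,0,0]]
```

Emit:
carry_out --series '[[[50,-1,1,30,0,0,0],[50,0,2,40,0,0,0],[50,0,0,35,0,0,0],[50,0,0,18,0,0,0],[50,0,0,0,0,0,0],[50,0,0,0,0,0,0],[8,0,0,0,0,0,0],[8,0,0,0,0,0,0]]]'

```text
clock: 22.55
tcp_pos: [0.4215, 0.0796, 0.0354]
tool_rot: [-3.085, 0.588, -0.003]
wrist_force: [-1.8, 1.4, 8.7]
gripper_width: 0.176
gripper_force: 51.1
```

Emit:
carry_out --series '[[[8,0,0,0,0,0,0],[8,0,0,0,0,0,0],[8,0,0,0,0,0,0],[8,0,0,-20,0,0,0],[8,0,0,-50,0,0,0],[8,0,0,-50,0,0,0],[8,0,0,-30,0,0,0],[8,0,0,0,0,0,0]]]'

```text
clock: 23.55
tcp_pos: [0.4219, 0.0795, 0.1863]
tool_rot: [-3.085, 0.588, -0.007]
wrist_force: [0.6, 0.3, -3.4]
gripper_width: 0.177
gripper_force: 49.4
```

```bash
python3 - <<'E'
from see import *
plan([(8,647,93,185,2,2),(8,647,93,90,2,2)])
E
```

```text
at [421.9  79.5 186.3] yaw -21.6 tilt 0.27 w 15.1
end [647.4  92.7  90.3] 1.9
[[8,41,-19,0,0,0,-4.5],[8,42,-16,1,0,0,-5.0],[8,44,-12,0,0,0,-4.5],[8,44,-9,0,0,0,-5.0],[8,45,-4,0,0,0,-4.5],[8,0,0,0,0,0,0],[8,0,0,0,0,0,0],[8,0,0,48,0,0,-0.0]]
[[8,0,0,47,0,0,-0.0],[8,0,0,0,0,0,0],[8,0,0,0,0,0,0]]
```

Emit:
carry_out --series '[[[8,41,-19,0,0,0,-4.5],[8,42,-16,1,0,0,-5],[8,44,-12,0,0,0,-4.5],[8,44,-9,0,0,0,-5],[8,45,-4,0,0,0,-4.5],[8,0,0,0,0,0,0],[8,0,0,0,0,0,0],[8,0,0,40,0,0,0]]]'

```text
clock: 24.55
tcp_pos: [0.6477, 0.0929, 0.1463]
tool_rot: [-3.141, -0.053, -0.011]
wrist_force: [0.6, 0.0, -3.4]
gripper_width: 0.18
gripper_force: 49.5
```

Emit:
carry_out --series '[[[8,0,0,47,0,0,0],[8,0,0,0,0,0,0],[8,0,0,0,0,0,0],[8,0,0,0,0,0,0]]]'

```text
clock: 25.05
tcp_pos: [0.6478, 0.0928, 0.0996]
tool_rot: [-3.141, -0.053, -0.008]
wrist_force: [-0.5, 0.5, -2.2]
gripper_width: 0.179
gripper_force: 49.3
```

```bash
python3 - <<'E'
from see import *
s,T=cam('wrist');save(s,'w4.png');P=points(s,T)
m=(P[...,2]>.021)&(P[...,2]<.032)&(P[...,0]>.58)&(P[...,0]<.70)&(P[...,1]>-.25)&(P[...,1]<.2)
th=np.radians(2.);ex=np.array([np.cos(th),np.sin(th)]);ey=np.array([-ex[1],ex[0]])
q=P[m][:,:2]*1000;k=(q@ex>625)&(q@ex<680);h,e=np.histogram((q@ey)[k],np.arange(-250,160,2));print([(int(e[i]),int(h[i])) for i in range(len(h)) if h[i]>15])
plan([(8,647,93,53,2)])
E
```

```text
[(-88, 19), (-86, 226), (-84, 488), (-82, 315), (-24, 225), (-22, 377), (-20, 205), (38, 85), (40, 71), (42, 27), (100, 115), (102, 146)]
at [647.8  92.8  99.4] yaw 1.9 tilt 0.27 w 15.1
end [646.8  92.8  53.4] 1.9
[[8,-1,0,46,0,0,-0.0]]
```

View pics/w4.png

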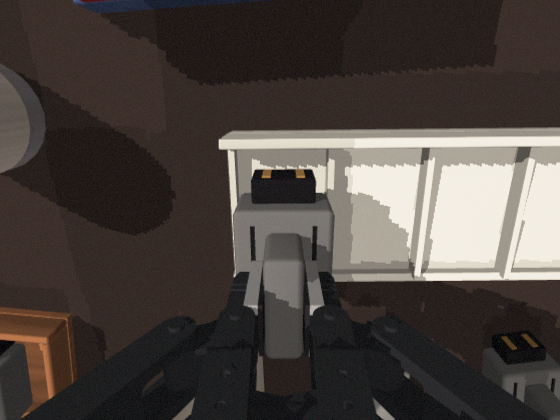

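The held pack is centred over the left end bay, between the dock's left wall (235) and the rib (330). Lowering it.

Emit:
carry_out --series '[[[8,-1,-1,25,0,0,0],[8,0,0,15,0,0,0],[8,0,0,6,0,0,0],[8,0,0,2,0,0,0],[8,0,0,0,0,0,0],[8,0,0,0,0,0,0]]]'

```text
clock: 25.85
tcp_pos: [0.6458, 0.0937, 0.0505]
tool_rot: [3.141, 0.053, 0.002]
wrist_force: [-4.7, -0.0, 6.4]
gripper_width: 0.177
gripper_force: 50.6
```

Emit:
carry_out --series '[[[36,0,0,0,0,0,0],[36,0,0,0,0,0,0],[36,0,0,0,0,0,0],[36,0,0,-40,0,0,0],[36,0,0,-50,0,0,0],[50,0,0,-45,0,0,0],[50,0,0,0,0,0,0],[50,0,0,0,0,0,0]]]'

```text
clock: 26.85
tcp_pos: [0.6448, 0.0936, 0.1829]
tool_rot: [3.141, 0.053, -0.001]
wrist_force: [-0.9, 0.1, 0.2]
gripper_width: 0.587
gripper_force: 0.0
```

```bash
python3 - <<'E'
from see import *
s,P,r=ribs('wrist',.05,.09,((.6,.72),(-.2,.2)))
s,P,r=ribs('top',.05,.09,((.3,.72),(-.25,.22)))
plan([(50,508.5,25.5,160,-23.4,2)])
E
```

```text
wrist [646.   93.3] [44.9 15.9] yaw 1.6 z 77.5
top [509.2  27.2] [45.8 16.4] yaw -23.9 z 61.0
top [ 504.3 -103.6] [45.8 16.2] yaw 9.6 z 60.6
top [ 411.1 -159.9] [45.1 16. ] yaw 1.1 z 60.5
at [644.   93.6 181.1] yaw 1.9 tilt 0.2 w 50.0
end [508.3  25.1 160.1] -23.6
[[50,-46,21,7,0,0,8.5],[50,-42,28,7,0,0,8.5],[50,-38,34,7,0,0,8.5],[50,0,0,0,0,0,0],[50,0,0,0,0,0,0]]
```

Emit:
carry_out --series '[[[50,-46,21,7,0,0,8.5],[50,-42,28,7,0,0,8.5],[50,-38,34,7,0,0,8.5],[50,0,0,30,0,0,0],[50,0,0,0,0,0,0],[50,0,0,0,0,0,0],[50,0,0,0,0,0,0]]]'

```text
clock: 27.82
tcp_pos: [0.5104, 0.0253, 0.1333]
tool_rot: [-3.075, 0.641, -0.002]
wrist_force: [-0.4, -0.3, 0.1]
gripper_width: 0.589
gripper_force: 0.0
```

```bash
python3 - <<'E'
from see import *
s,P,r=ribs('wrist',.05,.09,((.48,.54),(-.03,.07)))
c=r[0]
plan([(50,c[0],c[1],100,c[2]),(50,c[0],c[1],35,c[2],2)])
plan([(8,649.5,31,185,2,2),(8,649.5,31,95,2,2)],start=(c[0],c[1],185,c[2]))
E
```

```text
wrist [508.6  24.9] [46. 16.] yaw -23.3 z 62.4
at [510.4  25.3 133.3] yaw -23.5 tilt 0.09 w 50.0
end [508.2  25.2  35.3] -23.0
[[50,-2,1,33,0,0,-0.5],[50,0,0,33,0,0,0.0],[50,0,0,32,0,0,0.0],[50,0,0,0,0,0,0],[50,0,0,0,0,0,0]]
at [510.4  25.3 133.3] yaw -23.5 tilt 0.09 w 50.0
end [649.6  30.5  95. ] 2.2
[[8,42,-20,0,0,0,-8.5],[8,45,-14,0,0,0,-8.5],[8,47,-7,0,0,0,-8.5],[8,0,0,0,0,0,0],[8,0,0,0,0,0,0],[8,0,0,45,0,0,0.0],[8,0,0,45,0,0,0.0],[8,0,0,0,0,0,0]]
[[8,0,0,0,0,0,0]]
```

Emit:
carry_out --series '[[[50,-2,1,40,0,0,0],[50,0,0,40,0,0,0],[50,0,0,18,0,0,0],[50,0,0,0,0,0,0],[50,0,0,0,0,0,0],[8,0,0,0,0,0,0],[8,0,0,0,0,0,0],[8,0,0,0,0,0,0]]]'

```text
clock: 28.88
tcp_pos: [0.5082, 0.0251, 0.0357]
tool_rot: [-3.075, 0.642, -0.004]
wrist_force: [-0.5, 1.3, 5.2]
gripper_width: 0.177
gripper_force: 50.0
```

Emit:
carry_out --series '[[[8,0,0,0,0,0,0],[8,0,0,0,0,0,0],[8,0,0,-20,0,0,0],[8,0,0,-50,0,0,0],[8,0,0,-50,0,0,0],[8,0,0,-30,0,0,0],[8,0,0,0,0,0,0]]]'

```text
clock: 29.75
tcp_pos: [0.5082, 0.0249, 0.1861]
tool_rot: [-3.075, 0.642, -0.006]
wrist_force: [-0.4, 1.2, -4.5]
gripper_width: 0.178
gripper_force: 49.7
```

Emit:
carry_out --series '[[[8,42,-20,0,0,0,-8.5],[8,45,-14,0,0,0,-8.5],[8,47,-7,0,0,0,-8.5],[8,0,0,0,0,0,0],[8,0,0,45,0,0,0],[8,0,0,40,0,0,0],[8,0,0,0,0,0,0],[8,0,0,0,0,0,0]]]'

```text
clock: 30.75
tcp_pos: [0.6479, 0.03, 0.0996]
tool_rot: [3.141, 0.052, -0.0]
wrist_force: [1.2, -0.6, -2.5]
gripper_width: 0.179
gripper_force: 49.6
```

Emit:
carry_out --series '[[[8,0,0,0,0,0,0],[8,0,0,0,0,0,0]]]'

```text
clock: 31.0
tcp_pos: [0.6494, 0.0299, 0.1016]
tool_rot: [3.141, 0.053, 0.005]
wrist_force: [0.1, 0.1, -3.9]
gripper_width: 0.176
gripper_force: 49.6
```

Emit:
carry_out --series '[[[8,0,-1,26,0,0,0],[8,0,0,15,0,0,0],[8,0,0,6,0,0,0],[8,0,0,3,0,0,0],[8,0,0,0,0,0,0],[8,0,0,0,0,0,0]]]'

```text
clock: 31.75
tcp_pos: [0.6489, 0.0309, 0.0508]
tool_rot: [3.141, 0.053, 0.002]
wrist_force: [-1.5, -0.1, 2.9]
gripper_width: 0.182
gripper_force: 50.6
```

Emit:
carry_out --series '[[[36,0,0,0,0,0,0],[36,0,0,0,0,0,0],[36,0,0,0,0,0,0],[36,0,0,-40,0,0,0],[36,0,0,-50,0,0,0],[50,0,0,-45,0,0,0],[50,0,0,0,0,0,0],[50,0,0,0,0,0,0]]]'

```text
clock: 32.75
tcp_pos: [0.648, 0.0309, 0.1839]
tool_rot: [3.141, 0.053, -0.0]
wrist_force: [-0.2, 1.2, -0.2]
gripper_width: 0.586
gripper_force: 0.0
```

```bash
python3 - <<'E'
from see import *
s,P,r=ribs('wrist',.05,.09,((.48,.72),(-.2,.2)))
s,P,r=ribs('top',.05,.09,((.3,.72),(-.25,.22)))
plan([(50,504,-104.5,135,11,2)])
E
```

```text
wrist [650.2  30.7] [45.  15.9] yaw 2.2 z 77.5
wrist [645.8  93.3] [45.4 16.4] yaw 2.0 z 77.3
wrist [546.5 144.4] [51.2 15.8] yaw -65.8 z 72.4
wrist [ 536.3 -107.9] [31.4 16.7] yaw 13.3 z 61.7
top [ 529.6 -107.8] [45.4 16.3] yaw 11.7 z 60.4
top [ 411.  -160.3] [45.2 16.9] yaw 2.1 z 60.8
at [647.1  31.  182.1] yaw 1.9 tilt 0.19 w 49.8
end [ 504.1 -104.3  135.1] 10.9
[[50,-37,33,12,0,0,-2.5],[50,-38,31,12,0,0,-2.0],[50,-39,29,11,0,0,-2.5],[50,-41,28,12,0,0,-2.0],[50,0,0,0,0,0,0],[50,0,0,0,0,0,0]]
```

Pack B was knocked aside to (530,-109), yaw ≈12°. Replanning.

```bash
python3 - <<'E'
from see import *
plan([(50,529,-109,135,12,2)])
E
```

```text
at [647.1  31.  182.1] yaw 1.9 tilt 0.19 w 49.8
end [ 529.1 -108.5  135.1] 11.9
[[50,-31,34,12,0,0,-2.5],[50,-32,33,12,0,0,-2.5],[50,-33,31,11,0,0,-2.5],[50,-35,29,12,0,0,-2.5],[50,0,0,0,0,0,0],[50,0,0,0,0,0,0]]
```

Emit:
carry_out --series '[[[50,-31,34,12,0,0,-2.5],[50,-32,33,12,0,0,-2.5],[50,-33,31,11,0,0,-2.5],[50,-35,29,12,0,0,-2.5],[50,0,0,0,0,0,0],[50,0,0,0,0,0,0],[50,0,0,0,0,0,0]]]'

```text
clock: 33.72
tcp_pos: [0.5309, -0.1079, 0.1374]
tool_rot: [-3.124, -0.328, -0.001]
wrist_force: [0.7, 0.2, -0.1]
gripper_width: 0.583
gripper_force: 0.0
```

```bash
python3 - <<'E'
from see import *
s,P,r=ribs('wrist',.05,.09,((.48,.58),(-.17,-.06)))
c=r[0]
plan([(50,c[0],c[1],100,c[2]),(50,c[0],c[1],35,c[2],2)])
plan([(8,654.2,-93,185,2,2),(8,654.2,-93,100,2,2)],start=(c[0],c[1],185,c[2]))
E
```

```text
wrist [ 529. -110.] [46.  15.8] yaw 11.6 z 62.4
at [ 531.  -107.8  137.6] yaw 12.0 tilt 0.03 w 49.4
end [ 529.5 -110.2   34.6] 11.5
[[50,-2,2,38,0,0,0.5],[50,0,0,32,0,0,-0.0],[50,0,0,33,0,0,-0.0],[50,0,0,0,0,0,0],[50,0,0,0,0,0,0]]
at [ 531.  -107.8  137.6] yaw 12.0 tilt 0.03 w 49.4
end [654.1 -93.4 100. ] 2.1
[[8,42,3,0,0,0,3.0],[8,42,1,0,0,0,3.5],[8,42,-2,0,0,0,3.0],[8,0,0,0,0,0,0],[8,0,0,0,0,0,0],[8,0,0,42,0,0,0.0],[8,0,0,43,0,0,0.0],[8,0,0,0,0,0,0]]
[[8,0,0,0,0,0,0]]
```

Emit:
carry_out --series '[[[50,-2,2,42,0,0,0.5],[50,0,0,40,0,0,0],[50,0,0,20,0,0,0],[50,0,0,0,0,0,0],[50,0,0,0,0,0,0],[8,0,0,0,0,0,0],[8,0,0,0,0,0,0],[8,0,0,0,0,0,0]]]'

```text
clock: 34.78
tcp_pos: [0.5295, -0.111, 0.0365]
tool_rot: [3.126, 0.313, 0.003]
wrist_force: [0.7, 0.5, 4.4]
gripper_width: 0.176
gripper_force: 53.9
```

Emit:
carry_out --series '[[[8,0,0,0,0,0,0],[8,0,0,0,0,0,0],[8,0,0,-20,0,0,0],[8,0,0,-50,0,0,0],[8,0,0,-50,0,0,0],[8,0,0,-30,0,0,0],[8,0,0,0,0,0,0]]]'

```text
clock: 35.65
tcp_pos: [0.5297, -0.1114, 0.1873]
tool_rot: [3.124, 0.312, 0.006]
wrist_force: [-0.7, 0.0, -4.1]
gripper_width: 0.175
gripper_force: 53.1
```

Emit:
carry_out --series '[[[8,42,3,0,0,0,3],[8,42,1,0,0,0,3.5],[8,42,-2,0,0,0,3],[8,0,0,0,0,0,0],[8,0,0,42,0,0,0],[8,0,0,43,0,0,0],[8,0,0,0,0,0,0],[8,0,0,0,0,0,0]]]'

```text
clock: 36.65
tcp_pos: [0.6535, -0.0949, 0.1006]
tool_rot: [3.141, 0.053, -0.0]
wrist_force: [0.8, -0.4, -1.9]
gripper_width: 0.181
gripper_force: 52.9
```

Emit:
carry_out --series '[[[8,0,0,0,0,0,0],[8,0,0,0,0,0,0]]]'

```text
clock: 36.9
tcp_pos: [0.6549, -0.0951, 0.1027]
tool_rot: [3.14, 0.053, 0.005]
wrist_force: [0.1, 0.3, -3.3]
gripper_width: 0.176
gripper_force: 52.9
```

Emit:
carry_out --series '[[[8,-1,-2,26,0,0,0],[8,0,0,15,0,0,0],[8,0,0,7,0,0,0],[8,0,0,3,0,0,0],[8,0,0,0,0,0,0],[8,0,0,0,0,0,0]]]'

```text
clock: 37.65
tcp_pos: [0.6535, -0.0929, 0.0515]
tool_rot: [3.141, 0.053, 0.002]
wrist_force: [-4.6, 1.8, 6.7]
gripper_width: 0.178
gripper_force: 54.4
```

Emit:
carry_out --series '[[[36,0,0,0,0,0,0],[36,0,0,0,0,0,0],[36,0,0,0,0,0,0],[36,0,0,-40,0,0,0],[36,0,0,-50,0,0,0],[50,0,0,-45,0,0,0],[50,0,0,0,0,0,0],[50,0,0,0,0,0,0]]]'

```text
clock: 38.65
tcp_pos: [0.6525, -0.0927, 0.1839]
tool_rot: [-3.141, -0.053, 0.001]
wrist_force: [0.3, 0.8, -0.5]
gripper_width: 0.587
gripper_force: 0.0
```

```bash
python3 - <<'E'
from see import *
s,P,r=ribs('wrist',.05,.09,((.48,.72),(-.2,.2)))
s,P,r=ribs('top',.05,.09,((.3,.72),(-.25,.22)))
c=min(r,key=lambda q:abs(q[0]-411)+abs(q[1]+160))
plan([(50,c[0],c[1]-2,135,c[2],2)])
E
```

```text
wrist [650.2  29.9] [45.4 16.4] yaw 2.0 z 77.0
wrist [653.9 -93.1] [45.4 15.9] yaw 2.1 z 77.4
wrist [646.   92.6] [45.8 17.3] yaw 2.4 z 76.7
wrist [517.6 127.4] [71.2 54.6] yaw -22.6 z 70.6
top [649.3  32.7] [44.2 14.2] yaw -1.4 z 75.9
top [645.   95.3] [44.3 16.1] yaw 1.5 z 76.3
top [545.3 137.6] [56.7 18.6] yaw -83.9 z 73.9
top [501.6 132.6] [68.7 30.5] yaw -75.0 z 73.8
top [ 410.9 -160.2] [45.3 16.1] yaw 3.6 z 60.4
at [651.6 -92.6 182. ] yaw 1.9 tilt 0.2 w 50.3
end [ 410.6 -162.7  135. ] 3.4
[[50,-49,12,9,0,0,-0.5],[50,-48,12,10,0,0,-0.0],[50,-49,12,9,0,0,-0.5],[50,-49,12,10,0,0,-0.5],[50,-49,11,9,0,0,-0.0],[50,0,0,0,0,0,0],[50,0,0,0,0,0,0]]
```

Emit:
carry_out --series '[[[50,-49,12,9,0,0,-0.5],[50,-48,12,10,0,0,0],[50,-49,12,9,0,0,0],[50,-49,12,10,0,0,0],[50,-49,11,9,0,0,0],[50,0,0,0,0,0,0],[50,0,0,0,0,0,0],[50,0,0,0,0,0,0]]]'

```text
clock: 39.75
tcp_pos: [0.4123, -0.1616, 0.1376]
tool_rot: [3.141, 0.068, 0.001]
wrist_force: [-0.6, 0.0, 0.2]
gripper_width: 0.584
gripper_force: 0.0
```

```bash
python3 - <<'E'
from see import *
s,P,r=ribs('wrist',.05,.09,((.35,.47),(-.22,-.1)))
c=r[0]
plan([(50,c[0],c[1],100,c[2]),(50,c[0],c[1],35,c[2],2)])
plan([(8,656.5,-154.5,185,2,2),(8,656.5,-154.5,100,2,2)],start=(c[0],c[1],185,c[2]))
E
```

```text
wrist [ 409.9 -162.2] [45.7 15.9] yaw 2.0 z 62.4
at [ 412.3 -161.6  137.7] yaw 2.5 tilt 0.02 w 50.1
end [ 410.3 -161.7   34.7] 2.0
[[50,-2,0,38,0,0,0.5],[50,0,0,32,0,0,0.0],[50,0,0,33,0,0,0.0],[50,0,0,0,0,0,0],[50,0,0,0,0,0,0]]
at [ 412.3 -161.6  137.7] yaw 2.5 tilt 0.02 w 50.1
end [ 656.8 -154.7  100. ] 2.0
[[8,49,0,0,0,0,-0.0],[8,50,0,0,0,0,-0.0],[8,49,1,0,0,0,-0.0],[8,49,0,0,0,0,-0.0],[8,50,0,0,0,0,-0.0],[8,0,0,0,0,0,0],[8,0,0,0,0,0,0],[8,0,0,42,0,0,-0.0]]
[[8,0,0,43,0,0,-0.0],[8,0,0,0,0,0,0],[8,0,0,0,0,0,0]]
```

Emit:
carry_out --series '[[[50,-2,1,42,0,0,0.5],[50,0,0,40,0,0,0],[50,0,0,20,0,0,0],[50,0,0,0,0,0,0],[50,0,0,0,0,0,0],[8,0,0,0,0,0,0],[8,0,0,0,0,0,0],[8,0,0,0,0,0,0]]]'

```text
clock: 40.8
tcp_pos: [0.4101, -0.163, 0.0364]
tool_rot: [3.14, 0.053, 0.003]
wrist_force: [-0.3, 0.7, 4.7]
gripper_width: 0.174
gripper_force: 53.9
```

Emit:
carry_out --series '[[[8,0,0,0,0,0,0],[8,0,0,0,0,0,0],[8,0,0,-20,0,0,0],[8,0,0,-50,0,0,0],[8,0,0,-50,0,0,0],[8,0,0,-30,0,0,0],[8,0,0,0,0,0,0]]]'

```text
clock: 41.68
tcp_pos: [0.4103, -0.1634, 0.1871]
tool_rot: [3.139, 0.053, 0.006]
wrist_force: [-0.2, -0.7, -2.7]
gripper_width: 0.169
gripper_force: 53.1
```

Emit:
carry_out --series '[[[8,49,0,0,0,0,0],[8,50,0,0,0,0,0],[8,49,0,0,0,0,0],[8,49,0,0,0,0,0],[8,49,0,0,0,0,0],[8,0,0,0,0,0,0],[8,0,0,42,0,0,0],[8,0,0,43,0,0,0]]]'

```text
clock: 42.68
tcp_pos: [0.6533, -0.1542, 0.097]
tool_rot: [-3.14, -0.053, 0.005]
wrist_force: [-0.7, 0.3, -3.7]
gripper_width: 0.174
gripper_force: 53.0
```

Emit:
carry_out --series '[[[8,0,0,0,0,0,0],[8,0,0,0,0,0,0],[8,0,0,0,0,0,0],[8,0,0,0,0,0,0]]]'

```text
clock: 43.18
tcp_pos: [0.6563, -0.1548, 0.1027]
tool_rot: [3.14, 0.053, 0.005]
wrist_force: [-0.4, 0.1, -3.8]
gripper_width: 0.174
gripper_force: 52.8
```

Emit:
carry_out --series '[[[8,0,0,26,0,0,0],[8,0,0,15,0,0,0],[8,0,0,7,0,0,0],[8,0,0,3,0,0,0],[8,0,0,0,0,0,0],[8,0,0,0,0,0,0]]]'

```text
clock: 43.92
tcp_pos: [0.6559, -0.1546, 0.0515]
tool_rot: [3.141, 0.053, 0.002]
wrist_force: [-4.1, 2.2, 6.5]
gripper_width: 0.181
gripper_force: 54.1
```

Emit:
carry_out --series '[[[36,0,0,0,0,0,0],[36,0,0,0,0,0,0],[36,0,0,0,0,0,0],[36,0,0,-40,0,0,0],[36,0,0,-50,0,0,0],[36,0,0,-45,0,0,0],[36,0,0,0,0,0,0],[36,0,0,0,0,0,0]]]'

```text
clock: 44.92
tcp_pos: [0.655, -0.1544, 0.1838]
tool_rot: [-3.141, -0.053, 0.001]
wrist_force: [0.1, 0.7, -0.5]
gripper_width: 0.42
gripper_force: 0.0
```

```bash
python3 - <<'E'
from see import *
s,P,r=ribs('wrist',.05,.09,((.48,.72),(-.2,.2)));save(s,'w5.png')
s,P,r=ribs('top',.05,.09,((.3,.72),(-.25,.5)))
s,T=cam('side');save(s,'s5.png')
plan([(2,400,-409,180,-87.5,2)])
E
```

```text
wrist [650.2  29.8] [45.6 17.4] yaw 1.6 z 76.7
wrist [653.8 -93.4] [45.4 16.4] yaw 1.6 z 77.2
wrist [ 655.6 -155. ] [46.1 15.5] yaw 2.0 z 77.5
wrist [514.3 104.3] [38.   6.7] yaw -11.5 z 53.8
top [688.9 278.1] [67.5 27.2] yaw -57.2 z 83.6
top [649.4  32.7] [44.1 14.3] yaw -1.2 z 76.1
top [644.9  95.5] [44.1 16.4] yaw 2.1 z 76.3
top [535.2 146. ] [68.7 32.7] yaw -59.3 z 74.6
top [503.3 414.1] [45.  16.9] yaw -0.3 z 67.0
top [497.4 129.1] [61.3 20.7] yaw -72.8 z 74.9
top [498.1 325.2] [44.7 16.7] yaw -2.6 z 67.2
at [ 654.1 -154.1  181.9] yaw 1.9 tilt 0.21 w 36.2
end [ 400.5 -409.1  179.9] -87.6
[[2,-29,27,0,0,0,10.0],[2,-24,32,0,0,0,10.0],[2,-18,36,1,0,0,10.0],[2,-12,38,0,0,0,9.5],[2,-5,40,0,0,0,10.0],[2,2,40,0,0,0,10.0],[2,9,39,0,0,0,10.0],[2,15,37,1,0,0,10.0]]
[[2,22,33,0,0,0,10.0],[2,0,0,0,0,0,0],[2,0,0,0,0,0,0]]
```

View pics/w5.png

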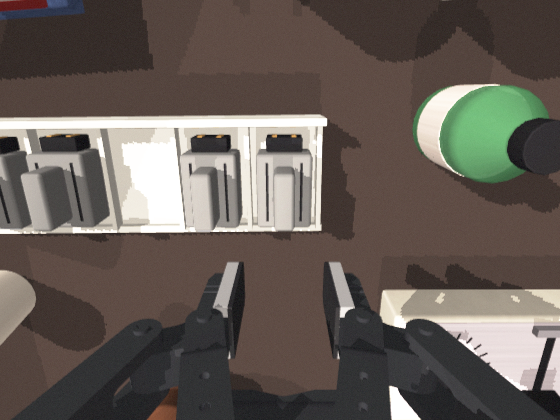

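View pics/s5.png

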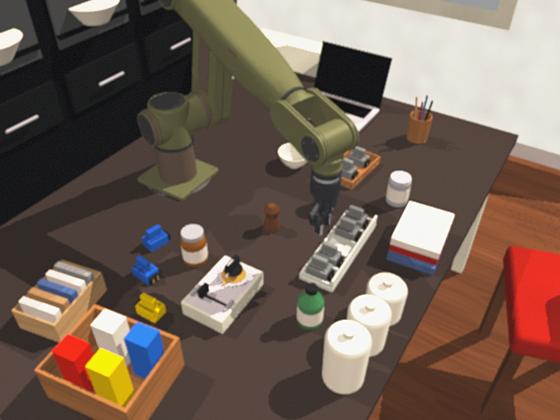

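All four packs sit level in the dock, bays at (5,185), (65,185), (212,185) and (284,185) in the wrist view. Both charged packs are in the tray, nothing has been tipped, and the slide is still off. Now on to the slide.

```bash
python3 - <<'E'
from see import *
plan([(2,425,-414,175,2.5,2)])
E
```

```text
at [ 654.1 -154.1  181.9] yaw 1.9 tilt 0.21 w 36.2
end [ 424.7 -413.9  174.9] 2.4
[[2,-34,36,1,0,0,-0.0],[2,-34,36,1,0,0,-0.0],[2,-34,36,1,0,0,-0.0],[2,-34,36,1,0,0,-0.5],[2,-34,36,1,0,0,0.0],[2,-34,35,1,0,0,0.0],[2,-35,36,1,0,0,-0.0],[2,0,0,0,0,0,0]]
[[2,0,0,0,0,0,0]]
```

Emit:
carry_out --series '[[[2,-34,36,1,0,0,0],[2,-34,36,1,0,0,0],[2,-34,36,1,0,0,0],[2,-34,36,1,0,0,-0.5],[2,-34,36,1,0,0,0],[2,-34,35,1,0,0,0],[2,-35,36,1,0,0,0],[2,0,0,0,0,0,0]]]'

```text
clock: 46.08
tcp_pos: [0.4233, -0.4157, 0.1757]
tool_rot: [-3.139, -0.059, 0.003]
wrist_force: [0.7, 0.2, -0.5]
gripper_width: 0.022
gripper_force: 0.0
```

Emit:
carry_out --series '[[[2,0,0,0,0,0,0],[2,0,0,0,0,0,0]]]'

```text
clock: 46.32
tcp_pos: [0.4264, -0.4132, 0.1768]
tool_rot: [-3.14, -0.069, 0.001]
wrist_force: [-0.1, -0.3, -0.6]
gripper_width: 0.026
gripper_force: 0.0
```

```bash
python3 - <<'E'
from see import *
plan([])
for n in('wrist','top'):
    s,T=cam(n);P=points(s,T)
    k=(np.abs(P[...,1]+.413)<.03)&(P[...,0]>.37)&(P[...,0]<.55)&(P[...,2]<.09);Q=P[k]*1000
    g=Q[Q[:,2]>74];print(n,'grip',cv2.minAreaRect(g[:,:2].astype(np.float32)) if len(g)>5 else None,len(g))
    for x in range(390,540,5):
        q=Q[(np.abs(Q[:,0]-x)<2.5)&(np.abs(Q[:,1]+413)<18)]
        if len(q):print(x,len(q),q[:,2].max().round(),end='; ')
    print()
E
```

```text
at [ 426.4 -413.2  176.8] yaw 2.5 tilt 0.05 w 2.2
end [ 426.4 -413.2  176.8] 2.5
wrist grip ((454.4322509765625, -415.3858337402344), (14.209704399108887, 33.62198257446289), 2.846367835998535) 1045
390 181 3.0; 395 181 3.0; 400 62 2.0; 415 70 51.0; 420 178 53.0; 425 204 61.0; 430 386 61.0; 435 289 59.0; 440 124 53.0; 445 26 83.0; 450 325 85.0; 455 350 85.0; 460 713 85.0; 465 305 53.0; 470 315 54.0; 475 321 54.0; 480 320 54.0; 485 326 54.0; 490 332 53.0; 495 348 54.0; 500 345 54.0; 505 359 54.0; 510 364 54.0; 515 371 54.0; 520 367 54.0; 525 399 61.0; 530 446 62.0; 535 352 61.0; 
top grip ((455.5648498535156, -411.9515380859375), (13.793801307678223, 32.13906478881836), 4.078834533691406) 65
390 22 2.0; 395 21 5.0; 400 16 2.0; 405 24 2.0; 410 24 2.0; 415 21 50.0; 420 24 53.0; 425 23 63.0; 430 17 61.0; 435 22 60.0; 440 26 55.0; 445 22 53.0; 450 27 83.0; 455 33 84.0; 460 28 86.0; 465 17 52.0; 470 20 55.0; 475 19 53.0; 480 25 56.0; 485 26 54.0; 490 20 54.0; 495 19 51.0; 500 26 54.0; 505 26 54.0; 510 22 53.0; 515 15 55.0; 520 26 53.0; 525 26 54.0; 530 25 60.0; 535 23 60.0;
```

Emit:
carry_out --series '[[[2,-6,2,45,0,0,0],[2,0,0,40,0,0,0],[2,0,0,26,0,0,0],[2,0,0,0,0,0,0],[2,0,0,0,0,0,0],[2,4,0,0,0,0,0],[2,4,0,0,0,0,0]]]'

```text
clock: 47.3
tcp_pos: [0.4288, -0.4168, 0.0678]
tool_rot: [3.139, 0.067, 0.003]
wrist_force: [0.1, 0.9, -0.8]
gripper_width: 0.021
gripper_force: 0.0
```

Emit:
carry_out --series '[[[2,10,0,0,0,0,0],[2,10,0,0,0,0,0],[2,10,0,0,0,0,0],[2,10,0,0,0,0,0],[2,10,0,0,0,0,0],[2,10,0,0,0,0,0],[2,10,0,0,0,0,0],[2,0,0,0,0,0,0]]]'

```text
clock: 48.3
tcp_pos: [0.4973, -0.4133, 0.0662]
tool_rot: [-3.141, -0.068, 0.005]
wrist_force: [-7.0, -2.2, 4.4]
gripper_width: 0.023
gripper_force: 3.4
```

```bash
python3 - <<'E'
from see import *
plan([])
s,T=cam('wrist');P=points(s,T)
k=(np.abs(P[...,1]+.413)<.03)&(P[...,0]>.44)&(P[...,0]<.57)&(P[...,2]<.09)&(P[...,2]>.075);g=P[k]*1000
print(cv2.minAreaRect(g[:,:2].astype(np.float32)),np.percentile(g[:,0],[2,50,98]));save(s,'w6.png')
E
```

```text
at [ 497.3 -413.3   66.2] yaw 2.5 tilt 0.17 w 2.0
end [ 497.3 -413.3   66.2] 2.5
((506.48291015625, -413.38787841796875), (32.398345947265625, 34.025691986083984), 2.095573902130127) [503.22557766 514.54824908 522.37767899]
```

Emit:
carry_out --series '[[[2,5,0,0,0,0,0],[2,4,0,0,0,0,0],[2,2,0,0,0,0,0],[2,1,0,0,0,0,0],[2,0,0,0,0,0,0],[2,0,0,0,0,0,0]]]'

```text
clock: 49.1
tcp_pos: [0.4981, -0.4133, 0.0663]
tool_rot: [-3.135, -0.068, 0.044]
wrist_force: [-45.9, -0.7, 25.0]
gripper_width: 0.023
gripper_force: 23.1
```

Emit:
carry_out --series '[[[2,-10,0,0,0,0,0],[2,-15,0,0,0,0,0],[2,0,0,-45,0,0,0],[2,0,0,-50,0,0,0],[2,0,0,0,0,0,0],[2,0,0,0,0,0,0]]]'

```text
clock: 49.85
tcp_pos: [0.4851, -0.413, 0.1608]
tool_rot: [-3.14, -0.067, -0.001]
wrist_force: [-0.3, -0.1, -1.1]
gripper_width: 0.027
gripper_force: 0.0
```

```bash
python3 - <<'E'
from see import *
plan([])
for n in('wrist','top'):
    s,T=cam(n);P=points(s,T)
    k=(np.abs(P[...,1]+.413)<.025)&(P[...,0]>.49)&(P[...,0]<.57)&(P[...,2]<.089)&(P[...,2]>.074);g=P[k]*1000
    print(n,cv2.minAreaRect(g[:,:2].astype(np.float32)) if len(g)>3 else '',len(g))
    if n=='wrist':save(s,'w7.png')
E
```

```text
at [ 485.1 -413.   160.8] yaw 2.5 tilt 0.05 w 2.3
end [ 485.1 -413.   160.8] 2.5
wrist ((515.1688232421875, -413.21649169921875), (14.245842933654785, 33.40226364135742), 2.594801425933838) 1184
top ((515.6210327148438, -410.6952209472656), (35.64103317260742, 14.044697761535645), 87.3771743774414) 54
```

View pics/w7.png

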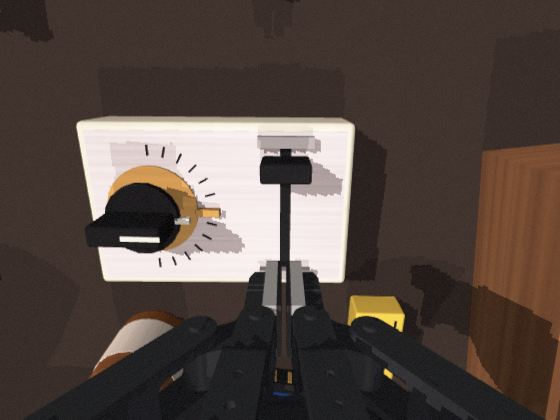

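The grip (286,170) sits about 2 mm from the far end bracket, against its stop: it is at box x ≈ +34 to +35 mm, and it took 46 N without moving. The knob bar still points at the tab (210,212). One last check of the numbers before handing in.

Emit:
carry_out --series '[[[2,0,0,-30,0,0,0],[2,0,0,0,0,0,0],[2,0,0,0,0,0,0],[2,0,0,0,0,0,0],[2,0,0,0,0,0,0]]]'

```text
clock: 50.58
tcp_pos: [0.4844, -0.4134, 0.1901]
tool_rot: [-3.14, -0.066, 0.002]
wrist_force: [-0.3, 0.5, -0.1]
gripper_width: 0.028
gripper_force: 0.0
```

```bash
python3 - <<'E'
from kn import *
from see import *
knob('top',.105)
ribs('top',.05,.09,((.3,.72),(-.25,.5)))
d=np.load('top0.npz')['img'];s,T=cam('top')
print([ (n,np.abs(s['img'][v-6:v+7,u-6:u+7].astype(int)-d[v-6:v+7,u-6:u+7]).mean().round(1)) for n,u,v in [('cup',219,183),('mill',287,213),('bowl',168,260),('jar',375,252),('can',165,118),('oil',373,110)]])
E
```

```text
top bar [ 477.  -312.5] [47.3 13.8] 88.3
tab 8 -89.6
top [688.8 277.1] [66.9 25.5] yaw -54.5 z 85.6
top [ 656.2 -152.9] [45.4 16.8] yaw 2.4 z 75.7
top [653.6 -90.6] [45.5 15.9] yaw 4.6 z 76.1
top [649.   32.8] [43.9 14.3] yaw -1.5 z 76.1
top [644.9  95.5] [43.7 16.3] yaw 2.3 z 76.0
top [530.3 147.1] [67.8 41.6] yaw -45.6 z 61.4
top [503.1 413.4] [44.8 17. ] yaw -2.8 z 66.6
top [498.2 325.5] [44.7 16.7] yaw -3.5 z 66.4
[('cup', np.float64(4.0)), ('mill', np.float64(2.4)), ('bowl', np.float64(1.8)), ('jar', np.float64(2.4)), ('can', np.float64(1.3)), ('oil', np.float64(2.5))]
```

```bash
python3 -c "from station import job_done;print(job_done())"
```

```text
the job is handed in; nothing more can be done
None
```

I handed the job in at about 51 s, and no verdict came back. My last camera check showed the knob at the tab and pulled out, both charged packs in the tray, all four counter packs in the dock and the bystanders unmoved. The slide looks to be at its end stop: it stopped moving under a 46 N push at an estimated 69 of 70 mm.

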